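# Load a clamped vial carousel, ratchet it free, turn it past the reader, clamp it

### The job

Take every vial from the vial tray and stand it upright in a seat of its own on the carousel of the turntable while that is still clamped. Then throw the ratchet's direction lever over to the loosening (anticlockwise) side, swing the handle to and fro until the clamp screw is backed off by at least a third of a turn, and bring the carousel round by its knob through one full turn from where it stood, so that every vial passes the reader. Finally throw the lever back to the tightening side and ratchet the screw fully tight again, with all the vials still in their seats and the other things on the bench left where they are.

Things in the scene. Friction and masses are not known exactly. Their poses are not given: they have to be found in the camera images.
- turntable: fixed grey base of the vial turntable, 12 mm thick; origin on the bench under the carousel's axis, x axis from there towards the label reader (grey box on a post, face 110 mm from the axis, top 90 mm above the bench), the ratchet on its -y side. The base reaches 98 mm round the axis, 188 mm towards the ratchet, 150 mm towards the reader.
- carousel (a joint): turn of the aluminium carousel disc (188 mm across, top 28 mm above the bench) about its upright axis, rad, anticlockwise from above positive, unlimited; always 0 at the start. A full turn is 6.28. While the strap clamp is tight its rubber shoe holds the disc fast (over 2 N m); freed, it turns with 0.5 N at the knob and stays where it is left.
- knob_mid (a point): grip point of the carousel's upright black crank knob, 20 mm thick and 66 mm tall (34 to 100 mm above the bench), on the disc 58 mm from its axis; the point is 80 mm above the bench. The knob revolves freely on its own pin, so a gripper that holds it can keep its heading while it carries the knob round.
- seat_1 (a point): centre of the floor of vial seat 1, a white cup 38 mm across outside, 33 mm bore, on the disc 58 mm from its axis; floor 30 mm and rim 54 mm above the bench. The five seats and the knob stand 60 degrees apart.
- seat_2 (a point): centre of the floor of vial seat 2, a white cup 38 mm across outside, 33 mm bore, on the disc 58 mm from its axis; floor 30 mm and rim 54 mm above the bench. The five seats and the knob stand 60 degrees apart.
- seat_3 (a point): centre of the floor of vial seat 3, a white cup 38 mm across outside, 33 mm bore, on the disc 58 mm from its axis; floor 30 mm and rim 54 mm above the bench. The five seats and the knob stand 60 degrees apart.
- seat_4 (a point): centre of the floor of vial seat 4, a white cup 38 mm across outside, 33 mm bore, on the disc 58 mm from its axis; floor 30 mm and rim 54 mm above the bench. The five seats and the knob stand 60 degrees apart.
- seat_5 (a point): centre of the floor of vial seat 5, a white cup 38 mm across outside, 33 mm bore, on the disc 58 mm from its axis; floor 30 mm and rim 54 mm above the bench. The five seats and the knob stand 60 degrees apart.
- screw_axis (a point): point on the upright axis of the hex clamp screw and ratchet, 58 mm above the bench, 140 mm from the carousel's axis. The screw presses a steel strap down on the rim of the disc; slackened, the strap's top rises to about 52 mm at the rim.
- clamp_screw (a joint): turn of the clamp screw, rad: 0 fully tight (start, hard stop), anticlockwise from above is loosening and positive, end stop at 2.9. It turns only through the ratchet: about 0.8 N m on top of the handle's own friction; stays where it is left. The ratchet wheel has 14 teeth, 0.45 rad apart, so up to one tooth of each stroke is idle travel.
- ratchet_handle (a joint): swing of the ratchet handle about the screw's axis, rad, anticlockwise from above positive; 0 where it points along the base's -y axis (away from the carousel), stops at -0.72 and 0.72. Friction about 0.35 N m when it swings back freely.
- handle_grip (a point): centre of the ratchet handle's round black rubber grip, 22 mm thick, lying level along the handle (grip from 80 to 156 mm from the screw's axis, the point at 115 mm), 58 mm above the bench; x axis out along the handle, z up.
- selector (a joint): the ratchet's direction lever, rad. It pivots on the head, upright axis 36 mm out from the screw's axis along the handle, and points out along the handle. -0.40 (start) is thrown clockwise from above: the handle drives the screw clockwise, tightening, and slips back freely. +0.40: anticlockwise, loosening. About 2 N at its pin; stays where left; throw it past 0.3 to engage.
- selector_pin (a point): upright dark steel pin at the end of the direction lever, 11.6 mm thick, 40 mm from the lever's pivot, 75 to 105 mm above the bench (the lever's top to the pin's top; the ratchet's head below is 70 mm high); the point is 95 mm above the bench.
- vial_1_mid (a point): capped glass vial, 27 mm across and 64 mm tall with its white cap, about 30 g, upright in a cup of the vial tray; the point is its centre, 32 mm above its foot, z axis along the vial, upwards. Grip the glass (the lower 48 mm), not the cap, and high on it, 40 to 45 mm above its foot, to keep the fingertips above the 24 mm deep cups. It may be absent.
- vial_3_mid (a point): capped glass vial, 27 mm across and 64 mm tall with its white cap, about 30 g, upright in a cup of the vial tray; the point is its centre, 32 mm above its foot, z axis along the vial, upwards. Grip the glass (the lower 48 mm), not the cap, and high on it, 40 to 45 mm above its foot, to keep the fingertips above the 24 mm deep cups. It may be absent.
- vial_4_mid (a point): capped glass vial, 27 mm across and 64 mm tall with its black cap, about 30 g, upright in a cup of the vial tray; the point is its centre, 32 mm above its foot, z axis along the vial, upwards. Grip the glass (the lower 48 mm), not the cap, and high on it, 40 to 45 mm above its foot, to keep the fingertips above the 24 mm deep cups. It may be absent.
- vial_5_mid (a point): capped glass vial, 27 mm across and 64 mm tall with its green cap, about 30 g, upright in a cup of the vial tray; the point is its centre, 32 mm above its foot, z axis along the vial, upwards. Grip the glass (the lower 48 mm), not the cap, and high on it, 40 to 45 mm above its foot, to keep the fingertips above the 24 mm deep cups. It may be absent.
- bench_timer: bystander: white digital timer, 64 x 66 x 16 mm, flat on the bench; origin under its centre. Leave alone.
- spare_eyepiece: bystander: black microscope eyepiece, 38 mm across, 50 mm tall; origin under its centre. Leave alone.
- dropper_bottle: bystander: amber dropper bottle, 34 mm across, 102 mm tall; origin under its centre. Leave alone.
- vial_tray: fixed tray at the robot's left from which the vials are taken: plate 112 x 112 x 8 mm with four white cups like the carousel's seats, 60 mm apart in a square (cup floors 10 mm, rims 34 mm above the bench); origin on the bench under its centre, x and y axes along its sides.
Not all that is in view belongs to the job. What is shaped like the part that bears vial_1_mid but blue or orange is not meant.

How it is judged (in metres and radians):
On the way, in this order (a step that is already met when the one before it is completed fails the run):
1. every vial stands upright in a seat while the clamp is still tight ((horizontal distance between vial_1_mid and seat_1 below 0.008 m or horizontal distance between vial_1_mid and seat_2 below 0.008 m or horizontal distance between vial_1_mid and seat_3 below 0.008 m or horizontal distance between vial_1_mid and seat_4 below 0.008 m or horizontal distance between vial_1_mid and seat_5 below 0.008 m) and height (world z) of vial_1_mid between 0.055 and 0.07 m and angle between each of vial_1_mid, vial_3_mid, vial_4_mid, vial_5_mid's own z axis and vertical below 0.12 rad and (horizontal distance between vial_3_mid and seat_1 below 0.008 m or horizontal distance between vial_3_mid and seat_2 below 0.008 m or horizontal distance between vial_3_mid and seat_3 below 0.008 m or horizontal distance between vial_3_mid and seat_4 below 0.008 m or horizontal distance between vial_3_mid and seat_5 below 0.008 m) and height (world z) of vial_3_mid between 0.055 and 0.07 m and (horizontal distance between vial_4_mid and seat_1 below 0.008 m or horizontal distance between vial_4_mid and seat_2 below 0.008 m or horizontal distance between vial_4_mid and seat_3 below 0.008 m or horizontal distance between vial_4_mid and seat_4 below 0.008 m or horizontal distance between vial_4_mid and seat_5 below 0.008 m) and height (world z) of vial_4_mid between 0.055 and 0.07 m and (horizontal distance between vial_5_mid and seat_1 below 0.008 m or horizontal distance between vial_5_mid and seat_2 below 0.008 m or horizontal distance between vial_5_mid and seat_3 below 0.008 m or horizontal distance between vial_5_mid and seat_4 below 0.008 m or horizontal distance between vial_5_mid and seat_5 below 0.008 m) and height (world z) of vial_5_mid between 0.055 and 0.07 m and value of joint clamp_screw below 0.15 rad), for 0.3 s.
2. with the direction lever thrown to the loosening side, the clamp screw gives (value of joint selector above 0.2 rad and value of joint clamp_screw above 0.3 rad), for 0.1 s.
3. the clamp screw is backed off by a third of a turn (value of joint clamp_screw above 2 rad), for 0.1 s.
4. with the vials in their seats and the clamp slack, the carousel has been brought a full turn round ((value of joint carousel above 6.15 rad or value of joint carousel below -6.15 rad) and (horizontal distance between vial_1_mid and seat_1 below 0.008 m or horizontal distance between vial_1_mid and seat_2 below 0.008 m or horizontal distance between vial_1_mid and seat_3 below 0.008 m or horizontal distance between vial_1_mid and seat_4 below 0.008 m or horizontal distance between vial_1_mid and seat_5 below 0.008 m) and height (world z) of vial_1_mid between 0.055 and 0.07 m and angle between each of vial_1_mid, vial_3_mid, vial_4_mid, vial_5_mid's own z axis and vertical below 0.12 rad and (horizontal distance between vial_3_mid and seat_1 below 0.008 m or horizontal distance between vial_3_mid and seat_2 below 0.008 m or horizontal distance between vial_3_mid and seat_3 below 0.008 m or horizontal distance between vial_3_mid and seat_4 below 0.008 m or horizontal distance between vial_3_mid and seat_5 below 0.008 m) and height (world z) of vial_3_mid between 0.055 and 0.07 m and (horizontal distance between vial_4_mid and seat_1 below 0.008 m or horizontal distance between vial_4_mid and seat_2 below 0.008 m or horizontal distance between vial_4_mid and seat_3 below 0.008 m or horizontal distance between vial_4_mid and seat_4 below 0.008 m or horizontal distance between vial_4_mid and seat_5 below 0.008 m) and height (world z) of vial_4_mid between 0.055 and 0.07 m and (horizontal distance between vial_5_mid and seat_1 below 0.008 m or horizontal distance between vial_5_mid and seat_2 below 0.008 m or horizontal distance between vial_5_mid and seat_3 below 0.008 m or horizontal distance between vial_5_mid and seat_4 below 0.008 m or horizontal distance between vial_5_mid and seat_5 below 0.008 m) and height (world z) of vial_5_mid between 0.055 and 0.07 m and value of joint clamp_screw above 1.8 rad), for 0.1 s.
5. with the direction lever thrown back, the clamp screw is going down again (value of joint selector below -0.2 rad and value of joint clamp_screw below 1.5 rad), for 0.1 s.
At the end, for the whole second after the job is handed in: All vials stand upright (within 7 degrees) in seats of their own, centres within 8 mm of the seats' centres; the carousel is at rest at least a full turn (6.15 rad) from where it began; the direction lever is on the tightening side (below -0.2 rad) and the clamp screw within 0.15 rad of fully tight (all of step 1 and value of joint selector below -0.2 rad and (value of joint carousel above 6.15 rad or value of joint carousel below -6.15 rad) and velocity of joint carousel between -0.1 and 0.1 rad/s); the robot touches nothing.
It fails at once if the bench timer is pushed more than 3 cm out of its place (distance of bench_timer from where it was at the start of the episode above 0.03 m).
It fails at once if the spare eyepiece is pushed more than 3 cm out of its place (distance of spare_eyepiece from where it was at the start of the episode above 0.03 m).
It fails at once if the dropper bottle is pushed more than 3 cm out of its place (distance of dropper_bottle from where it was at the start of the episode above 0.03 m).
Of vial_1, vial_3, vial_4, vial_5 only 2 to 4 are there at a start; the rules pass over those that are not, and their reading is None.
At some moment in a run one of vial_1, vial_3, vial_4, vial_5 may be knocked a few centimetres aside while the robot is not near it.
It also fails if it takes over 210 s, if anything falls off the work surface, if the arm or the gripper's body presses on something with over 40 N, if the wrist force passes 120 N, or if a joint passes its speed limit or range.

### The arm

A 7-joint arm with a two-finger parallel gripper is mounted at the origin on a cart in front of the work surface, level with it; the furniture and walls round the work are solid. World frame = base frame: x ahead of the robot, y to its left, z up, the work surface at z = 0. Lengths are in mm, angles in rad, forces in N, time in s.
With the tool pointing down it reaches from about 350 to 900 mm from the base axis. Payload 8.1 kg.
Tool frame: the origin (TCP) lies at the very end of the fingers, on their centre line; the grasp point (between the pads) lies bot.hold_point_z behind it (bot.hold_point_z is the distance from the TCP to the grasp point, in mm); z points along the fingers, y is the line along which they close (so a half turn about z gives the same grasp; the last joint's range is limited). The gripper opens to 85 mm and grips with 20 to 120 N. Pads are 22 mm wide; open, the fingers measure 114 mm over their backs; the gripper's body (76 mm by 85 mm) begins 54 mm behind the grasp point. The pads swing forward as they close: fully open they stand 13 mm farther back than shut.
Start: joints at [1.215, 0.434, 0.025, 1.573, -0.012, 1.134, -0.075], TCP at [156.298, -605.155, 231.323] pointing down, gripper open.
Joint ranges: [-2.62, 2.62], [-0.44, 2.09], [-1.27, 1.32], [0.08, 2.57], [-1.32, 4.46], [0.12, 2], [-2.74, 2.74]. Speed limits (rad/s): [2.22, 2.22, 3.01, 3.01, 3.14, 3.14, 3.14].

### API

Orientations are given as a unit quaternion [x, y, z, w].
In Python, from plant import bot gives the robot as it stands.
- The arm moves only by the shell command python3 -m handwheel 'ROWS' [OPENING] [FORCE]. ROWS is JSON, a list of rows, each a list of 4 numbers: the shift along the tool's x, y, z in cm, then the turn about the tool's z in degrees. In form: [[tx, ty, tz, twist], ...]. A call has 1 to 8 rows; each row shifts and turns the commanded pose from where the row before left it, along the tool's axes as they then stand; what a row does not reach is not made up. A row lasts 1/10 s, in which the tool goes at most 50 mm and 8.59 degrees, less where a joint would pass 70% of its speed; a pose out of reach is approached as far as the arm can. A call with a gripper value outside its range is refused whole. OPENING is the closure, from 0 (fully open) to 1 (shut), set as the call begins (- or left out, the last holds). The fingers move at their own pace and stop on an object; FORCE is the grip in N (left out, the last holds). Time passes only in rows, so rows that do not move let the fingers close. It gives the time, the measured TCP pose, the force, the opening and the grip force at its end, in the units of the state.
- bot.read_state(): the state, without advancing time (a new reading comes with each control period).
- bot.snapshot(name): name is "scene" or "top" or "wrist"; returns a dict with "frame" (420x560x3 uint8, red, green, blue), "z_map" (420x560 float32, mm along the optical axis (not along the pixel's ray), 0 where there is no reading), "fx", "fy", "cx", "cy" (pixels), "cam_to_world" (4x4, takes a point from camera to world coordinates). Camera axes: x right, y up, looking along -z (the intrinsics and any distortion apply to the point x, -y, -z); pixel columns grow to the right and rows downward; lengths in mm; the calibration is good to about 2 mm. The wrist camera is an equidistant fisheye: a pixel r from the principal point sees the ray r / f radians off the axis. A picture is of the moment at which its call begins.
- bot.job_done(): hands the job in; it is judged then, once.
Trained networks look in a picture, given as the dict that the camera call returned (one of the last four; its "shot" number tells which), for a name from the list of things; names that differ only in an ending like _2 or _b are one class to them, and where a whole thing is asked for, a point or a joint stands for the part that bears it (a point fixed in the world has none). Each returns a list of dicts, best first, with "score" (0 to 1); they miss things now and then, are a little off and sometimes report something else, mostly with a low value. They report only what shows in the picture. A call takes as long as a camera call. They do not tell look-alikes from the thing itself.
- bot.cut_out(picture, query): "mask" (420x560 bool, what is visible of it) and "bbox" ([left, top, right, bottom] in pixels, round what is visible of it).
- bot.mark_of(picture, query): "centre" ([column, row] in pixels: a listed point, or the origin of a listed thing).
The state is a dict: "t": time; "joints": joint angles; "joint_vel": joint speeds; "effort": joint torques, N m; "tool_pos": TCP position; "tool_rot": TCP orientation; "wrist_force": force on the tool from outside, world axes, zero at the start; "torque": the same for the moment, N m; "gripper_width": finger opening in mm; "grip_force": force on a finger pad.
Only numpy, scipy, OpenCV 4.12 (cv2) and the standard library are available. Lean on these libraries where they do the work, as an engineer would, in place of code of your own. Each camera call takes 0.05 s, during which the arm holds its last target. There are 200 camera calls.

## Working session

There is one attempt and no reset: what is moved stays moved. The work goes in short steps, Python scripts to look and compute and a shell command to move; the robot and the scene stay as the last step left them, time stands still between calls to the robot, and variables do not carry over. Pictures are saved under pics/ and viewed, at most 14 in all, crops included, and the job is handed in when it is done.

```bash
ls; mkdir -p pics; cat > h.py <<'E'
import numpy as np, cv2
from plant import bot
from scipy.spatial.transform import Rotation as R
def px2w(s,u,v,z=None):
    """pixel -> world at depth (z None) or at world height z (pinhole cams)"""
    T=np.array(s["cam_to_world"]); d=np.array([(u-s["cx"])/s["fx"],-(v-s["cy"])/s["fy"],-1.])
    if z is None:
        d=d*s["z_map"][int(round(v)),int(round(u))]; return (T@np.r_[d,1])[:3]
    w=T[:3,:3]@d; o=T[:3,3]; return o+w*(z-o[2])/w[2]
def cloud(s):
    h,w=s["z_map"].shape; u,v=np.meshgrid(np.arange(w),np.arange(h)); z=s["z_map"]
    p=np.stack([(u-s["cx"])/s["fx"]*z,-(v-s["cy"])/s["fy"]*z,-z],-1)
    T=np.array(s["cam_to_world"]); return p@T[:3,:3].T+T[:3,3]
def save(s,n): cv2.imwrite(f"pics/{n}.png",s["frame"][:,:,::-1])
E
python3 - <<'E'
from h import *
print(bot.hold_point_z, bot.read_state())
for n in ("scene","top"):
    s=bot.snapshot(n); save(s,n+"0"); print(n,s["fx"],np.round(s["cam_to_world"],3).tolist())
    np.savez(f"{n}.npz",**{k:v for k,v in s.items()})
    for q,z in [("turntable",0),("knob_mid",80),("seat_1",30),("screw_axis",58),("handle_grip",58),("selector_pin",95),("vial_1_mid",42),("vial_3_mid",42),("vial_4_mid",42),("vial_5_mid",42),("bench_timer",0),("spare_eyepiece",0),("dropper_bottle",0),("vial_tray",0)]:
        for m in bot.mark_of(s,q)[:6]:
            u,v=m["centre"]; print(q,round(m["score"],2),np.round([u,v]),np.round(px2w(s,u,v,z)[:2]))
E
```

```text
pics
18.700000000000003 {'t': 0.0, 'joints': array([ 1.21542782,  0.43523105,  0.02497358,  1.57407828, -0.01160907,
        1.13399757, -0.0750897 ]), 'joint_vel': array([ 0.00249323,  0.0009829 , -0.00082584,  0.00025982, -0.00200521,
       -0.00160045, -0.00276058]), 'effort': array([ 2.34997722e-03, -6.70468783e+01,  1.02682326e+00, -3.16217279e+01,
        1.58448791e-02,  1.24588827e-02,  2.38011586e-05]), 'tool_pos': array([ 156.12778165, -604.67318459,  230.52823615]), 'tool_rot': array([ 9.92027844e-01,  1.26016431e-01, -1.65355423e-04, -7.66946099e-04]), 'wrist_force': array([ 0.57015863,  0.08712923, -0.50057997]), 'torque': array([-0.0084022 , -0.00220399,  0.0343969 ]), 'grip_force': 0.0, 'gripper_width': 85.27026033508506}
scene 510.0396748519209 [[-0.854, 0.392, -0.343, -16.744], [-0.521, -0.662, 0.539, 773.437], [-0.016, 0.638, 0.77, 1206.984], [0.0, 0.0, 0.0, 1.0]]
turntable 0.88 [295. 193.] [ 517. -169.]
knob_mid 0.63 [317. 186.] [ 440. -166.]
seat_1 0.88 [312. 186.] [ 473. -198.]
seat_1 0.86 [299. 178.] [ 527. -207.]
seat_1 0.82 [283. 202.] [518. -96.]
seat_1 0.69
[... 1435 characters left out ...]
_axis 0.81 [364. 201.] [ 515. -308.]
screw_axis 0.6 [146. 220.] [445. 396.]
handle_grip 0.67 [398. 202.] [ 511. -419.]
selector_pin 0.45 [388. 209.] [ 485. -378.]
vial_1_mid 0.65 [168. 208.] [491. 333.]
vial_1_mid 0.58 [235. 257.] [331. 109.]
vial_1_mid 0.56 [156. 249.] [354. 365.]
vial_1_mid 0.38 [268. 208.] [492.   4.]
vial_3_mid 0.51 [171. 227.] [426. 321.]
vial_4_mid 0.57 [147. 218.] [455. 398.]
vial_5_mid 0.64 [153. 203.] [505. 383.]
vial_5_mid 0.46 [345. 166.] [ 637. -250.]
bench_timer 0.69 [217. 233.] [413. 173.]
spare_eyepiece 0.52 [347. 162.] [ 660. -263.]
spare_eyepiece 0.21 [399. 202.] [ 522. -437.]
dropper_bottle 0.44 [245. 226.] [436.  82.]
vial_tray 0.96 [161. 213.] [479. 366.]
```

```bash
python3 - <<'E'
from h import *
a=cv2.imread("pics/top0.png"); b=cv2.imread("pics/scene0.png")
cv2.imwrite("pics/c1.png",cv2.resize(a[140:280,120:420],(800,373),interpolation=3))
cv2.imwrite("pics/c2.png",cv2.resize(b[110:370,160:360],(461,600),interpolation=3))
E
```

```text
(no output)
```

View pics/c1.png

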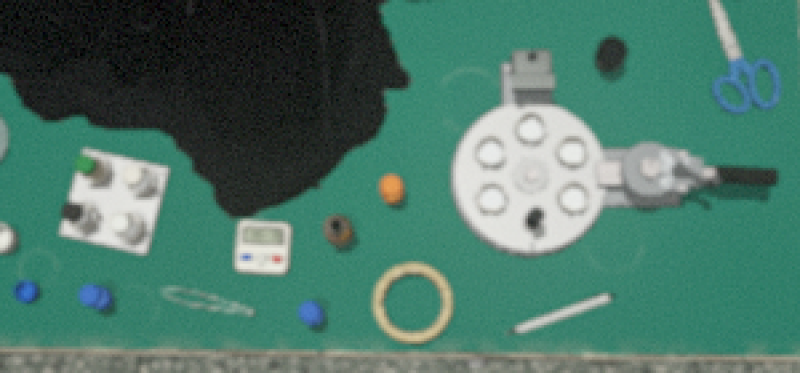

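View pics/c2.png

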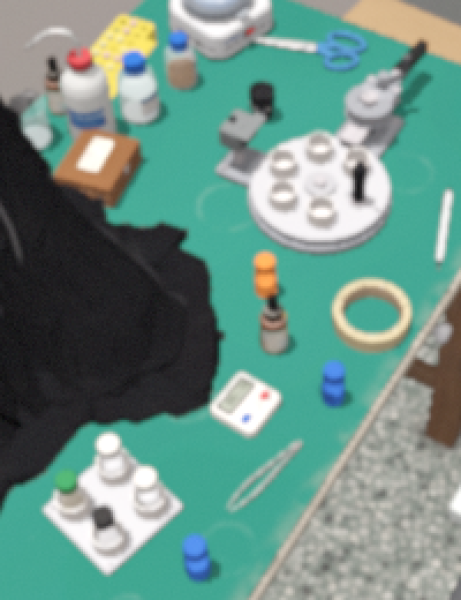

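```bash
python3 -m handwheel '[[0,0,-4,7.2],[0,0,-4,7.3],[2.7,-3.6,-0.5,0],[2.7,-3.6,-0.5,0],[2.7,-3.6,-0.5,0],[2.7,-3.6,-0.5,0],[2.7,-3.6,-0.5,0],[2.7,-3.6,-0.5,0]]' 0 30
python3 -m handwheel '[[2.7,-3.2,-0.5,0],[2.7,-3,-0.5,0],[2.7,-3,-0.5,0],[2.7,-3,-0.5,0],[0,0,0,0],[0,0,0,0]]'
python3 - <<'E'
from h import *
s=bot.snapshot("wrist"); save(s,"w1"); print({k:s[k] for k in("fx","fy","cx","cy")},np.round(s["cam_to_world"],3).tolist(), bot.read_state()["tool_pos"])
for q in ("turntable","knob_mid","seat_1","screw_axis","handle_grip","selector_pin"):
    print(q,[(round(m["score"],2),np.round(m["centre"],1)) for m in bot.mark_of(s,q)[:6]])
E
```

```text
t: 2.3
tool_pos: [319.2, -387.6, 341.8]
tool_rot: [1.0, -0.0, 0.0, 0.0]
wrist_force: [0.1, -0.1, 1.0]
gripper_width: 85.7
grip_force: 0.0
t: 2.9
tool_pos: [426.9, -266.6, 361.3]
tool_rot: [1.0, 0.001, 0.0, 0.0]
wrist_force: [-0.7, -1.0, 0.3]
gripper_width: 85.6
grip_force: 0.0
{'fx': 325.19226210127806, 'fy': 325.19226210127806, 'cx': 275.34115147668587, 'cy': 208.91382316546162} [[-0.0, 0.953, 0.303, 505.568], [-1.0, 0.0, -0.0, -266.079], [-0.0, -0.303, 0.953, 504.928], [0.0, 0.0, 0.0, 1.0]] [ 426.0735539  -267.64549301  361.21836211]
turntable [(0.86, array([209.2, 112.7]))]
knob_mid [(0.83, array([198. , 154.1]))]
seat_1 [(0.7, array([238.5,  87.9])), (0.67, array([173.3,  92.3])), (0.66, array([205.4,  71.7])), (0.63, array([174.1, 132.8])), (0.61, array([239.5, 129.5]))]
screw_axis [(0.64, array([302.4, 106.9]))]
handle_grip [(0.87, array([380.3, 115.2]))]
selector_pin [(0.78, array([361. , 122.7]))]
```

View pics/w1.png

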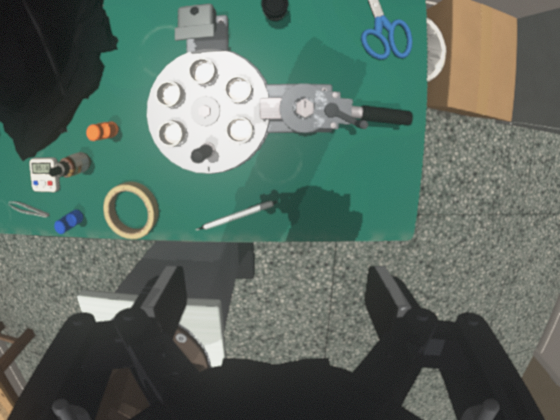

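```bash
cat >> h.py <<'E'
def fe_ray(s,u,v):
    x=(u-s["cx"])/s["fx"]; y=-(v-s["cy"])/s["fy"]; r=np.hypot(x,y)+1e-9
    return np.array(s["cam_to_world"])[:3,:3]@np.array([np.sin(r)*x/r,np.sin(r)*y/r,-np.cos(r)])
def fe2w(s,u,v,z):
    d=fe_ray(s,u,v); o=np.array(s["cam_to_world"])[:3,3]; return (o+d*(z-o[2])/d[2])[:2]
def go(x,y,z=None,yaw=0,p=None):
    """print shift/twist needed, tool axes cm"""
    st=bot.read_state(); p=st["tool_pos"]; r=R.from_quat(st["tool_rot"]).as_matrix()
    y0=np.degrees(np.arctan2(r[1,0],r[0,0]))
    d=r.T@(np.array([x,y,p[2] if z is None else z])-p)
    print("at",np.round(p,1),"yaw",round(y0,2),"-> shift cm",np.round(d/10,2),"twist",round(-(yaw-y0),2))
E
python3 - <<'E'
from h import *
d=dict(np.load("top.npz",allow_pickle=True)); c=cloud(d)
for x in range(350,801,50): print(x,[int(np.nanmedian(c[...,2][(abs(c[...,0]-x)<12)&(abs(c[...,1]-y)<12)])) if ((abs(c[...,0]-x)<12)&(abs(c[...,1]-y)<12)).any() else -1 for y in range(-400,500,50)])
E
python3 -m handwheel '[[0.45,-4.48,1,0],[0.45,-4.48,1,0],[0.45,-4.48,1,0],[0.45,-4.48,1,0],[0.45,-4.48,1,0],[0.45,-4.48,1,0],[0.45,-4.48,1,0]]'
```

```text
350 [0, 0, 0, 2, -1, 0, 0, 1, 0, 0, 2, 0, 0, 0, 0, 4, 0, 0]
400 [0, -1, 0, -1, 0, 1, 0, 0, 0, 0, 0, 14, 8, -1, 0, 0, 0, 0]
450 [0, -2, 0, 0, 27, 30, 27, -1, 0, 0, 0, 1, 18, 0, 2, 8, 73, 0]
500 [64, 72, 73, 42, 27, 31, 27, 0, 4, 0, 20, 22, 27, 3, 12, 9, 7, -1]
550 [-1, 0, 0, 12, 28, 29, 30, 0, 1, 25, 25, 52, 60, 19, 1, 0, 0, 0]
600 [0, 0, 0, 0, 4, 25, 0, 0, 0, 20, 62, 114, 125, 58, 21, 20, 21, 28]
650 [0, 0, 0, 6, -1, 86, 0, 0, 28, 30, 94, 158, 204, 172, 144, 135, 72, 63]
700 [0, 0, 0, 0, 0, 0, -1, 0, 0, 28, 122, 251, 315, 339, 314, 255, 217, 188]
750 [17, 0, -1, 1, 0, 0, 2, 26, 21, 28, 226, 360, 421, 430, 449, 378, 312, 253]
800 [94, 66, 0, 61, 46, 17, 1, 38, 37, 100, 302, 409, 454, 463, 454, 468, 368, 316]
t: 3.95
tool_pos: [458.0, 47.6, 291.2]
tool_rot: [1.0, -0.001, 0.0, 0.0]
wrist_force: [1.3, 0.2, 0.1]
gripper_width: 85.1
grip_force: 0.0
```

```bash
python3 -m handwheel '[[0.45,-4.48,1,0],[0.45,-4.48,1,0],[0.45,-4.48,1,0],[0.45,-4.48,1,0],[0.45,-4.48,1,0],[0.45,-4.48,1,0],[0.45,-4.48,1,0],[0,0,0,0]]'
python3 -m handwheel '[[0,0,0,0],[0,0,0,0]]'
python3 - <<'E'
from h import *
s=bot.snapshot("wrist"); save(s,"w2"); print(np.round(s["cam_to_world"],3).tolist(), bot.read_state()["tool_pos"])
for q,z in [("vial_tray",0)]+[(f"vial_{i}_mid",42) for i in (1,3,4,5)]:
    print(q,[(round(m["score"],2),np.round(m["centre"],1),np.round(fe2w(s,*m["centre"],z),1)) for m in bot.mark_of(s,q)[:4]])
E
```

```text
t: 4.75
tool_pos: [487.4, 366.0, 219.5]
tool_rot: [1.0, 0.003, -0.002, -0.001]
wrist_force: [-0.4, -0.1, 0.4]
gripper_width: 85.7
grip_force: 0.0
t: 4.95
tool_pos: [490.2, 358.6, 221.2]
tool_rot: [1.0, -0.001, 0.0, 0.0]
wrist_force: [0.0, -0.1, -0.2]
gripper_width: 85.6
grip_force: 0.0
[[-0.004, 0.953, 0.303, 568.887], [-1.0, -0.004, -0.001, 358.926], [0.0, -0.303, 0.953, 364.8], [0.0, 0.0, 0.0, 1.0]] [490.41165446 358.36620612 221.50624103]
vial_tray [(0.84, array([278.1, 194.6]), array([470.4, 356. ]))]
vial_1_mid [(0.94, array([532.3, 191.9]), array([488.3,  23.8])), (0.87, array([266.4, 296.5]), array([358.8, 370.1])), (0.77, array([457.9, 299.1]), array([338.6, 115.2])), (0.7, array([312.7, 182.3]), array([494.7, 321. ]))]
vial_3_mid [(0.77, array([297.4, 236.1]), array([435.6, 335.7]))]
vial_4_mid [(0.74, array([244.6, 221.3]), array([452.7, 391.8]))]
vial_5_mid [(0.67, array([253.9, 173.8]), array([503.7, 380.8]))]
```

View pics/w2.png

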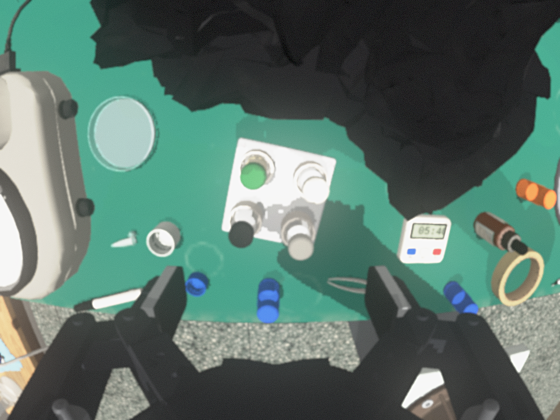

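```bash
cat >> h.py <<'E'
def fcloud(s):
    h,w=s["z_map"].shape; u,v=np.meshgrid(np.arange(w),np.arange(h)); z=s["z_map"]
    x=(u-s["cx"])/s["fx"]; y=-(v-s["cy"])/s["fy"]; r=np.hypot(x,y)+1e-9; k=np.tan(np.minimum(r,1.4))/r*z
    p=np.stack([x*k,y*k,-z],-1); T=np.array(s["cam_to_world"]); c=p@T[:3,:3].T+T[:3,3]; c[z==0]=np.nan; return c
E
python3 - <<'E'
from h import *
s=bot.snapshot("wrist"); c=fcloud(s)
m=(abs(c[...,0]-471)<110)&(abs(c[...,1]-357)<110)
t=c[m&(c[...,2]>-20)]; print("table z med",np.median(c[m&(abs(c[...,2])<5)][:,2]),"noise",np.std(c[m&(abs(c[...,2])<4)][:,2]))
print(np.histogram(t[:,2],range(-6,86,4)))
k=m&(c[...,2]>4.5)&(c[...,2]<40); n,l,st,_=cv2.connectedComponentsWithStats(k.astype(np.uint8)); i=1+np.argmax(st[1:,4])
p=c[(l==i)]; p=p[p[:,2]<12]; print("plate",cv2.minAreaRect(p[:,:2].astype(np.float32)))
k=m&(c[...,2]>66)&(c[...,2]<82); n,l,st,ce=cv2.connectedComponentsWithStats(k.astype(np.uint8))
for i in range(1,n):
    if st[i,4]<40: continue
    p=c[l==i]; print("cap",st[i,4],np.median(p,0).round(1),cv2.minEnclosingCircle(p[:,:2].astype(np.float32)),ce[i])
E
```

```text
table z med 0.8745798815239709 noise 0.759542813808882
(array([    1, 17647,  1381,  4457,   528,   369,  2456,  1010,  1067,
         745,   744,   126,   130,   113,   118,   348,    76,   110,
         120,   252,  1783,     0]), array([-6, -2,  2,  6, 10, 14, 18, 22, 26, 30, 34, 38, 42, 46, 50, 54, 58,
       62, 66, 70, 74, 78, 82]))
plate ((471.9471435546875, 357.426513671875), (113.00861358642578, 112.0709228515625), 77.47392272949219)
cap 570 [508.2 380.   75.3] ((507.1219787597656, 380.1234130859375), 12.464435577392578) [253.22280702 175.94912281]
cap 535 [495.6 322.4  75.2] ((494.2069091796875, 321.7978210449219), 12.143255233764648) [315.74766355 189.40373832]
cap 537 [450.9 393.   75. ] ((448.7173156738281, 393.2503967285156), 12.957691192626953) [241.19180633 234.31098696]
cap 512 [438.2 334.9  75. ] ((436.0258483886719, 334.4513244628906), 12.586469650268555) [300.94726562 246.3515625 ]
```

```bash
python3 -m handwheel '[[0.43,3.68,2,0],[0,0,4,0],[0,0,4,0],[0,0,0,0],[0,0,0,0]]' 0.47 30
python3 - <<'E'
from h import *
go(494.7,321.6,34)
E
```

```text
t: 5.8
tool_pos: [493.8, 323.2, 121.9]
tool_rot: [1.0, -0.0, -0.0, 0.0]
wrist_force: [-0.4, 1.3, 0.5]
gripper_width: 45.2
grip_force: 0.0
at [493.8 323.2 121.9] yaw -0.01 -> shift cm [0.09 0.16 8.79] twist -0.01
```

```bash
python3 -m handwheel '[[0.05,0.1,3,0],[0,0,3,0],[0,0,1.8,0],[0,0,1,0],[0,0,0,0],[0,0,0,0]]'; python3 -m handwheel '[[0,0,0,0],[0,0,0,0],[0,0,0,0],[0,0,0,0]]' 1 30;  python3 -m handwheel '[[0,0,-1,0],[0,0,-3,0],[0,0,-3,0],[0,0,-2,0],[0,0,0,0],[0,0,0,0]]'
```

```text
t: 6.4
tool_pos: [495.4, 323.1, 35.0]
tool_rot: [1.0, -0.0, 0.001, -0.001]
wrist_force: [0.6, 1.0, 0.3]
gripper_width: 45.4
grip_force: 0.0
t: 6.8
tool_pos: [495.3, 322.8, 34.8]
tool_rot: [1.0, -0.0, 0.001, -0.001]
wrist_force: [0.1, 0.1, 5.8]
gripper_width: 25.7
grip_force: 29.1
t: 7.4
tool_pos: [494.7, 322.1, 124.1]
tool_rot: [1.0, -0.0, 0.001, -0.0]
wrist_force: [-1.0, -0.6, 0.5]
gripper_width: 26.4
grip_force: 29.7
```

```bash
python3 -m handwheel '[[0,1,-3,0],[0.3,3,-2,0],[0.3,4.4,-0.5,0],[0.3,4.4,-0.5,0],[0.3,4.4,-0.5,0],[0.3,4.4,-0.5,0],[0.3,4.4,-0.2,0],[0.3,4.4,0,0]]';python3 -m handwheel '[[0.3,4.4,0,0],[0.3,4.4,0,0],[0.3,4.4,0,0],[0.3,3.4,0,0],[0.3,2,0,0],[0,0,0,0],[0,0,0,0],[0,0,0,0]]'
cat > turn.py <<'E'
from h import *
from scipy.optimize import least_squares
s=bot.snapshot("wrist"); save(s,"w3"); c=fcloud(s); np.savez("w3.npz",c=c,f=s["frame"]); go(510,-160)
m=(abs(c[...,0]-510)<140)&(abs(c[...,1]+160)<140)
def ring(p,r=None):
    f=lambda q:np.hypot(p[:,0]-q[0],p[:,1]-q[1])-(q[2] if r is None else r)
    return least_squares(f,[*np.median(p,0)[:2],20][: 3 if r is None else 2],loss="soft_l1")
# disc: circle of outline of points z 23..33
k=m&(c[...,2]>22)&(c[...,2]<110)&(np.hypot(c[...,0]-512,c[...,1]+160)<105)
d=c[m&(c[...,2]>24)&(c[...,2]<32)][:,:2]
hull=cv2.convexHull(d.astype(np.float32))[:,0]; print("disc fit",ring(hull).x)
k=m&(c[...,2]>50)&(c[...,2]<60); n,l,st,ce=cv2.connectedComponentsWithStats(k.astype(np.uint8))
for i in range(1,n):
    if st[i,4]>40:
        p=c[l==i]; print("rim",st[i,4],ring(p).x.round(1),np.ptp(p,0).round(1),ce[i].round())
for q,z in [("seat_1",30),("knob_mid",80),("screw_axis",58),("handle_grip",58),("selector_pin",95),("turntable",0)]:
    print(q,[(round(a["score"],2),np.round(a["centre"],1),np.round(fe2w(s,*a["centre"],z),1)) for a in bot.mark_of(s,q)[:5]])
k=m&(c[...,2]>94)&(c[...,2]<112); n,l,st,ce=cv2.connectedComponentsWithStats(k.astype(np.uint8))
for i in range(1,n):
    if st[i,4]>15: p=c[l==i]; print("high",st[i,4],np.median(p,0).round(1),cv2.minEnclosingCircle(p[:,:2].astype(np.float32)))
k=m&(c[...,1]<-220)&(c[...,2]>40)
E
python3 turn.py
```

```text
t: 8.2
tool_pos: [514.7, 16.2, 194.8]
tool_rot: [1.0, -0.0, -0.001, 0.0]
wrist_force: [0.4, 0.2, 0.2]
gripper_width: 25.8
grip_force: 29.7
t: 9.0
tool_pos: [530.0, -166.4, 194.8]
tool_rot: [1.0, 0.001, -0.0, -0.0]
wrist_force: [0.1, -0.8, -0.0]
gripper_width: 26.2
grip_force: 29.7
at [ 530.1 -166.3  195. ] yaw 0.1 -> shift cm [-2.01 -0.64  0.  ] twist 0.1
disc fit [ 505.92948309 -164.01790567   93.73253201]
rim 147 [ 659.7 -263.8   17.9] [ 9.9 31.7  3.2] [385.  73.]
rim 397 [ 563.3 -162.6   17.6] [36.2 37.2  6.9] [272. 161.]
rim 402 [ 535.5 -213.1   17.3] [36.6 37.5  6.8] [328. 191.]
rim 417 [ 533.7 -112.9   17.3] [36.9 37.7  6.8] [217. 193.]
rim 374 [ 504.9 -307.3   33.5] [55.9 29.5  5.6] [395. 208.]
rim 313 [ 476.  -113.9   17.5] [36.6 37.8  6.6] [220. 247.]
rim 298 [ 477.8 -214.    17.4] [36.2 36.2  6.8] [327. 245.]
seat_1 [(0.85, array([224. , 243.3]), array([ 472.8, -111.9])), (0.78, array([223. , 184.1]), array([ 536.1, -114.2])), (0.75, array([326.1, 239. ]), array([ 477.7, -218.1])), (0.6, array([271.1, 155.4]), array([ 564. , -161.5]))]
knob_mid []
screw_axis [(0.89, array([417. , 220.7]), array([ 507.3, -304.2]))]
handle_grip [(0.58, array([501.8, 223.7]), array([ 502.2, -415.8])), (0.51, array([326.6, 241.6]), array([ 486.9, -214. ]))]
selector_pin [(0.67, array([491.5, 247.6]), array([ 491.6, -376.1]))]
turntable [(0.6, array([275. , 205.4]), array([ 504.9, -165.1]))]
```

View pics/w3.png

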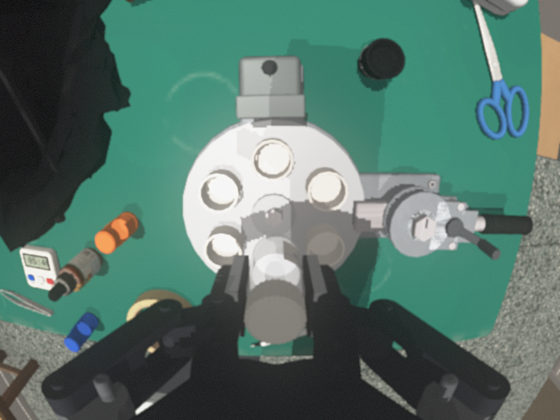

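```bash
python3 -m handwheel '[[-2.7,-2.6,2,0],[-2.7,-2.6,2,0],[0,0,3,0],[0,0,2,0],[0,0,0,0],[0,0,0,0],[0,0,0,0]]'
python3 - <<'E'
from h import *
go(475.9,-114.3,55.5)
E
```

```text
t: 10.05
tool_pos: [477.3, -116.0, 106.4]
tool_rot: [1.0, -0.0, 0.001, 0.0]
wrist_force: [0.6, -0.1, -0.7]
gripper_width: 26.0
grip_force: 29.7
at [ 477.3 -116.   106.4] yaw -0.03 -> shift cm [-0.15 -0.17  5.09] twist -0.03
```

```bash
python3 -m handwheel '[[-0.15,-0.15,0,0],[0,0,1.7,0],[0,0,1.2,0],[0,0,1.2,0],[0,0,0.9,0],[0,0,0,0],[0,0,0,0]]'
```

```text
t: 10.75
tool_pos: [474.7, -114.3, 54.9]
tool_rot: [1.0, -0.0, -0.0, -0.0]
wrist_force: [0.4, 0.1, 0.3]
gripper_width: 25.6
grip_force: 30.4
```

```bash
python3 -m handwheel '[[0,0,0,0],[0,0,0,0],[0,0,-2,0],[0,0,-4,0],[0,0,-4,0],[0,-3,-2,0],[-0.4,-4.6,0,0],[-0.4,-4.6,0,0]]' 0.5;python3 -m handwheel '[[-0.4,-4.6,0,0],[-0.4,-4.6,0,0],[-0.4,-4.6,0,0],[-0.4,-4.6,0,0],[-0.4,-4.6,0,0],[-0.4,-4.6,0,0],[-0.4,-4.6,0,0],[-0.4,-4.6,0,0]]'; python3 -m handwheel '[[0,0,4,0],[0,0,0,0],[0,0,0,0]]' 0.47
python3 - <<'E'
from h import *
go(436.1,334.6,34)
E
```

```text
t: 11.55
tool_pos: [467.3, 8.4, 176.4]
tool_rot: [1.0, -0.001, 0.001, 0.0]
wrist_force: [1.2, 0.1, 0.0]
gripper_width: 42.7
grip_force: 0.0
t: 12.35
tool_pos: [434.6, 377.4, 175.4]
tool_rot: [1.0, -0.0, 0.0, 0.0]
wrist_force: [1.7, 0.1, -1.0]
gripper_width: 42.7
grip_force: 0.0
t: 12.65
tool_pos: [434.7, 374.7, 135.0]
tool_rot: [1.0, -0.0, -0.001, 0.001]
wrist_force: [1.0, -0.7, 0.4]
gripper_width: 45.2
grip_force: 0.0
at [434.7 374.7 135. ] yaw -0.03 -> shift cm [ 0.15  3.99 10.11] twist -0.03
```

```bash
cat > caps.py <<'E'
from h import *
import sys
s=bot.snapshot("wrist"); c=fcloud(s); n=sys.argv[1]; save(s,n)
k=(c[...,2]>62)&(c[...,2]<105); n,l,st,ce=cv2.connectedComponentsWithStats(k.astype(np.uint8))
for i in range(1,n):
    if 60<st[i,4]<6000:
        p=c[l==i]; p=p[p[:,2]>np.percentile(p[:,2],60)-3]; o=cv2.minEnclosingCircle(p[:,:2].astype(np.float32))
        if o[1]<25: print("cap",st[i,4],np.median(p,0).round(1),np.round(o[0],1),round(o[1],1),s["frame"][l==i].mean(0).round())
E
python3 -m handwheel '[[0.15,4,2,0],[0,0,2,0],[0,0,0,0],[0,0,0,0]]'; python3 caps.py w4
python3 -m handwheel '[[0,0,2.5,0],[0,0,2.2,0],[0,0,1.4,0],[0,0,0,0],[0,0,0,0]]'; python3 -m handwheel '[[0,0,0,0],[0,0,0,0],[0,0,0,0],[0,0,0,0]]' 1 30
```

```text
t: 13.05
tool_pos: [437.2, 336.0, 96.9]
tool_rot: [1.0, -0.001, 0.001, -0.001]
wrist_force: [-0.1, -0.6, -0.4]
gripper_width: 45.5
grip_force: 0.0
cap 1802 [507.4 379.2  75.3] [507.  379.9] 12.6 [ 95. 161. 109.]
cap 1592 [449.8 392.3  75.2] [448.9 393.4] 13.0 [75. 81. 77.]
cap 1639 [435.5 334.6  75.2] [434.4 334.4] 12.9 [152. 150. 142.]
cap 64 [439.2 359.1 103.1] [439.  359.2] 10.3 [51. 80. 72.]
cap 63 [439.  313.8 102.6] [437.9 313.8] 9.9 [42. 56. 51.]
cap 281 [333.6 107.4  64.9] [332.8 105.4] 12.8 [ 73. 112. 203.]
cap 433 [354.7 366.7  65.1] [352.6 366.3] 11.7 [ 63. 106. 198.]
t: 13.6
tool_pos: [436.8, 336.8, 35.6]
tool_rot: [1.0, 0.0, 0.001, -0.001]
wrist_force: [-0.4, 0.3, -0.4]
gripper_width: 45.4
grip_force: 0.0
t: 14.0
tool_pos: [437.2, 336.0, 35.8]
tool_rot: [1.0, -0.0, 0.001, -0.0]
wrist_force: [-0.4, -1.8, 5.8]
gripper_width: 25.9
grip_force: 29.1
```

```bash
python3 -m handwheel '[[0,0,-1,0],[0,0,-4,0],[0,0,-4.5,0],[0,2.5,-3.5,0],[1,4.3,-0.5,0],[1,4.3,0,0],[1,4.3,0,0],[1,4.3,0,0]]';python3 -m handwheel '[[1,4.3,0,0],[1,4.3,0,0],[1,4.3,0,0],[1,4.3,0,0],[1,4.3,0,0],[0.7,3.7,0,0],[0,0,0,0],[0,0,0,0]]';python3 caps.py w5; python3 - <<'E'
from h import *
go(533.9,-113.2,56)
E
```

```text
t: 14.8
tool_pos: [476.7, 137.2, 170.7]
tool_rot: [1.0, 0.0, 0.001, -0.0]
wrist_force: [0.2, -0.4, -0.8]
gripper_width: 25.6
grip_force: 30.1
t: 15.6
tool_pos: [533.3, -114.0, 170.1]
tool_rot: [1.0, -0.001, 0.0, -0.0]
wrist_force: [0.3, 0.8, 0.2]
gripper_width: 25.8
grip_force: 30.1
cap 477 [486.9   7.1  65.3] [485.8   8.2] 12.8 [240. 163.  95.]
cap 684 [437.7  69.7  88.7] [434.9  73.2] 11.6 [84. 86. 77.]
at [ 533.3 -112.7  170. ] yaw -0.01 -> shift cm [ 0.05  0.06 11.4 ] twist -0.01
```

View pics/w5.png

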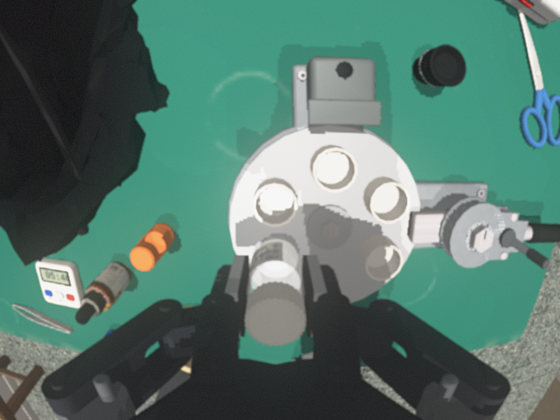

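```bash
python3 -m handwheel '[[0.05,0,4,0],[0,0,3,0],[0,0,1.5,0],[0,0,1.5,0],[0,0,1.0,0],[0,0,0.4,0],[0,0,0,0],[0,0,0,0]]'
```

```text
t: 16.45
tool_pos: [537.6, -112.1, 56.7]
tool_rot: [1.0, 0.001, 0.004, -0.0]
wrist_force: [9.8, -1.6, -6.1]
gripper_width: 25.9
grip_force: 38.1
```

```bash
python3 -m handwheel '[[0,0,0,0],[0,0,0,0],[0,0,0,0]]' 0.6; python3 -m handwheel '[[0,0,-1,0],[0,0,-2,0],[0,0,-4,0],[-3,0,-4,0],[-4,0,-2,0],[-3,2,0,0],[0,0,0,0],[0,0,0,0]]' 0.5;python3 caps.py w6
```

```text
t: 16.75
tool_pos: [533.4, -112.4, 55.5]
tool_rot: [1.0, 0.001, -0.0, -0.0]
wrist_force: [-0.4, -0.3, 0.5]
gripper_width: 34.5
grip_force: 0.0
t: 17.55
tool_pos: [433.4, -133.8, 186.2]
tool_rot: [1.0, -0.001, 0.0, 0.0]
wrist_force: [-0.0, 0.3, 0.3]
gripper_width: 42.5
grip_force: 0.0
cap 1028 [ 531.2 -112.2   95.3] [ 531.3 -112.2] 12.6 [230. 230. 227.]
cap 528 [486.1   6.7  65.3] [485.6   7.8] 13.1 [226. 141.  81.]
cap 1102 [ 473.6 -114.1   95.3] [ 473.1 -113.7] 12.8 [216. 214. 206.]
cap 681 [ 447.7 -164.5  100. ] [ 447.4 -164.7] 9.0 [71. 71. 70.]
cap 715 [436.1  68.9  87.6] [434.2  73.2] 11.7 [74. 76. 68.]
cap 252 [333.9 102.6  65.3] [332.9 104.8] 13.2 [ 65. 101. 179.]
```

View pics/w6.png

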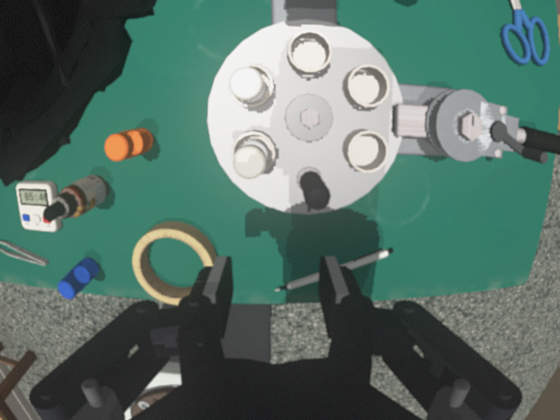

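```bash
python3 -m handwheel '[[0.1,-2.5,0,0],[0.1,-4.5,0,0],[0.1,-4.5,0,0],[0.1,-4.5,0,0],[0.1,-4.5,0,0],[0.1,-4.5,0,0],[0.1,-4.5,0,0],[0.1,-4.5,0,0]]' 0.47;python3 -m handwheel '[[0.1,-4.5,0,0],[0.1,-4.5,0,0],[0.1,-4.5,1,0],[0.1,-4,3,0],[0.1,-2,3,0],[0,0,1,0],[0,0,0,0],[0,0,0,0]]'; python3 caps.py w7;python3 - <<'E'
from h import *
go(448.5,393.2,35)
E
```

```text
t: 18.4
tool_pos: [441.8, 209.8, 185.2]
tool_rot: [1.0, 0.0, -0.0, -0.0]
wrist_force: [0.8, -0.6, 0.2]
gripper_width: 45.2
grip_force: 0.0
t: 19.2
tool_pos: [447.3, 401.2, 105.7]
tool_rot: [1.0, -0.0, 0.0, 0.0]
wrist_force: [0.6, -0.0, 0.5]
gripper_width: 45.2
grip_force: 0.0
cap 1615 [507.4 380.3  75.3] [507.1 380. ] 12.5 [101. 158. 111.]
cap 1514 [449.9 393.3  75.2] [448.8 393.1] 12.7 [71. 74. 71.]
cap 153 [331.9 111.   64.7] [330.9 107.8] 12.7 [ 75. 116. 207.]
cap 338 [355.6 370.   65. ] [352.7 370.1] 11.6 [ 46.  75. 133.]
at [447.7 401.2 106.3] yaw -0.08 -> shift cm [0.07 0.8  7.13] twist -0.08
```

```bash
python3 -m handwheel '[[0.05,0.8,0,0],[0,0,2.5,0],[0,0,2.5,0],[0,0,1.4,0],[0,0,0.7,0],[0,0,0,0],[0,0,0,0]]'; python3 -m handwheel '[[0,0,0,0],[0,0,0,0],[0,0,0,0],[0,0,0,0]]' 1 30;python3 -m handwheel '[[0,0,-1,0],[0,0,-4,0],[0,0,-4.5,0],[0,2.5,-3.5,0],[0.2,4.5,-0.5,0],[0.2,4.5,0,0],[0.2,4.5,0,0],[0.2,4.5,0,0]]';python3 -m handwheel '[[0.2,4.5,0,0],[0.2,4.5,0,0],[0.2,4.5,0,0],[0.2,4.5,0,0],[0.2,4.5,0,0],[0.2,4.5,0,0],[0.2,4.5,0,0],[0.2,4.5,0,0]]'; python3 -m handwheel '[[0.2,4.2,0,0],[0,0,0,0],[0,0,0,0]]';python3 - <<'E'
from h import *
go(479.2,-214.8,55.5)
E
```

```text
t: 19.95
tool_pos: [447.9, 394.0, 35.2]
tool_rot: [1.0, -0.0, 0.0, -0.0]
wrist_force: [0.1, 0.5, 0.6]
gripper_width: 45.5
grip_force: 0.0
t: 20.35
tool_pos: [448.0, 394.1, 35.3]
tool_rot: [1.0, -0.0, 0.001, -0.001]
wrist_force: [0.1, -1.3, 6.7]
gripper_width: 26.1
grip_force: 29.4
t: 21.15
tool_pos: [455.2, 187.0, 170.1]
tool_rot: [1.0, -0.0, 0.0, -0.0]
wrist_force: [1.6, -0.6, -0.2]
gripper_width: 26.2
grip_force: 29.8
t: 21.95
tool_pos: [471.1, -173.1, 170.2]
tool_rot: [1.0, 0.0, 0.0, 0.0]
wrist_force: [1.2, 1.3, -0.3]
gripper_width: 25.9
grip_force: 29.8
t: 22.25
tool_pos: [473.0, -214.1, 169.6]
tool_rot: [1.0, -0.001, 0.0, -0.0]
wrist_force: [0.7, -0.3, -0.5]
gripper_width: 26.0
grip_force: 29.8
at [ 473.  -214.1  169.6] yaw -0.15 -> shift cm [ 0.62  0.07 11.41] twist -0.15
```

```bash
python3 -m handwheel '[[0.62,0.07,4,0],[0,0,3,0],[0,0,1.5,0],[0,0,1.5,0],[0,0,1.0,0],[0,0,0.3,0],[0,0,0,0],[0,0,0,0]]'
```

```text
t: 23.05
tool_pos: [479.9, -213.5, 56.7]
tool_rot: [1.0, 0.0, 0.0, 0.0]
wrist_force: [1.1, -3.6, -1.5]
gripper_width: 25.8
grip_force: 43.1
```

```bash
python3 -m handwheel '[[0,0,0,0],[0,0,0,0],[0,0,-1,0],[0,0,-2,0],[0,0,-4,0],[0,-1,-4.5,0],[0.2,-4.5,-0.5,0],[0.2,-4.5,0,0]]' 0.55; python3 -m handwheel '[[0.2,-4.5,0,0],[0.2,-4.5,0,0],[0.2,-4.5,0,0],[0.2,-4.5,0,0],[0.2,-4.5,0,0],[0.2,-4.5,0,0],[0.2,-4.5,0,0],[0.2,-4.5,0,0]]' 0.47; python3 -m handwheel '[[0.2,-4.5,1,0],[0.2,-4.5,3,0],[0.2,-3.9,3,0],[0,0,0,0],[0,0,0,0],[0,0,0,0]]';  python3 caps.py w8;python3 - <<'E'
from h import *
go(507.1,380.4,35)
E
```

```text
t: 23.85
tool_pos: [484.5, -113.7, 179.1]
tool_rot: [1.0, -0.002, 0.002, 0.0]
wrist_force: [1.3, 0.2, 0.3]
gripper_width: 38.6
grip_force: 0.0
t: 24.65
tool_pos: [499.1, 247.8, 177.1]
tool_rot: [1.0, -0.0, 0.0, -0.0]
wrist_force: [1.4, -0.7, 0.2]
gripper_width: 45.3
grip_force: 0.0
t: 25.25
tool_pos: [506.0, 370.6, 109.5]
tool_rot: [1.0, -0.001, 0.0, 0.0]
wrist_force: [0.1, 0.4, -0.4]
gripper_width: 45.0
grip_force: 0.0
cap 1071 [646.7 432.8  77.5] [652.7 436.4] 16.3 [35. 35. 36.]
cap 1461 [508.3 379.8  75.2] [507.2 380.2] 12.9 [116. 165. 123.]
cap 169 [334.8 107.1  64.8] [332.6 105.7] 12.5 [ 87. 119. 191.]
at [506.4 370.4 109.8] yaw -0.12 -> shift cm [ 0.06 -1.    7.48] twist -0.12
```

```bash
python3 -m handwheel '[[0.06,-1,0,0],[0,0,2.8,0],[0,0,2.5,0],[0,0,1.5,0],[0,0,0.7,0],[0,0,0,0],[0,0,0,0]]'; python3 -m handwheel '[[0,0,0,0],[0,0,0,0],[0,0,0,0],[0,0,0,0]]' 1 30;python3 -m handwheel '[[0,0,-1,0],[0,0,-4,0],[0,0,-4.5,0],[0,2.5,-3.5,0],[0.2,4.5,-0.5,0],[0.2,4.5,0,0],[0.2,4.5,0,0],[0.2,4.5,0,0]]';python3 -m handwheel '[[0.2,4.5,0,0],[0.2,4.5,0,0],[0.2,4.5,0,0],[0.2,4.5,0,0],[0.2,4.5,0,0],[0.2,4.5,0,0],[0.2,4.5,0,0],[0.2,4.5,0,0]]'; python3 -m handwheel '[[0.4,3,0,0],[0.2,0,0,0],[0,0,0,0],[0,0,0,0]]';python3 - <<'E'
from h import *
go(537.1,-213.4,56)
E
```

```text
t: 26.0
tool_pos: [506.6, 382.0, 34.6]
tool_rot: [1.0, -0.0, 0.0, -0.0]
wrist_force: [1.0, 0.2, 0.9]
gripper_width: 45.2
grip_force: 0.0
t: 26.4
tool_pos: [506.7, 382.0, 34.8]
tool_rot: [1.0, -0.0, 0.001, -0.001]
wrist_force: [-1.0, -1.1, 7.8]
gripper_width: 26.1
grip_force: 29.4
t: 27.2
tool_pos: [513.9, 174.8, 169.5]
tool_rot: [1.0, -0.0, 0.0, -0.0]
wrist_force: [1.3, -0.6, -1.0]
gripper_width: 26.0
grip_force: 29.8
t: 28.0
tool_pos: [529.7, -185.3, 169.5]
tool_rot: [1.0, -0.0, 0.0, 0.0]
wrist_force: [0.7, 0.3, 0.4]
gripper_width: 26.1
grip_force: 29.8
t: 28.4
tool_pos: [536.0, -212.0, 169.0]
tool_rot: [1.0, 0.001, 0.0, -0.0]
wrist_force: [0.5, 0.6, 0.3]
gripper_width: 26.2
grip_force: 29.8
at [ 536. -212.  169.] yaw 0.08 -> shift cm [ 0.11  0.15 11.3 ] twist 0.08
```

```bash
python3 -m handwheel '[[0.1,0.15,4,0],[0,0,3,0],[0,0,1.5,0],[0,0,1.5,0],[0,0,1.0,0],[0,0,0.3,0],[0,0,0,0],[0,0,0,0]]'; python3 -m handwheel '[[0,0,0,0],[0,0,0,0],[0,0,-1,0],[0,0,-2,0],[0,0,-4,0],[-2,0,-4.5,0],[-4,1,-0.5,0],[-4,1,0,0]]' 0.55; python3 -m handwheel '[[-3,3,0,0],[0,0,0,0],[0,0,0,0],[0,0,0,0]]' 0.47;  python3 caps.py w9
cat > rat.py <<'E'
from h import *
import sys
s=bot.snapshot("wrist"); c=fcloud(s); save(s,sys.argv[1]); np.savez(sys.argv[1]+".npz",c=c,f=s["frame"])
for q,z in [("screw_axis",58),("handle_grip",58),("selector_pin",95)]:
    print(q,[(round(a["score"],2),np.round(a["centre"],1),np.round(fe2w(s,*a["centre"],z),1)) for a in bot.mark_of(s,q)[:3]])
a=(abs(c[...,0]-505)<110)&(c[...,1]<-270)&(c[...,1]>-500)
k=a&(c[...,2]>88)&(c[...,2]<110); n,l,st,ce=cv2.connectedComponentsWithStats(k.astype(np.uint8))
for i in range(1,n):
    if st[i,4]>15: p=c[l==i]; t=p[p[:,2]>p[:,2].max()-6]; print("pin?",st[i,4],np.median(p,0).round(1),np.round(cv2.minEnclosingCircle(t[:,:2].astype(np.float32))[0],1))
k=a&(c[...,2]>45)&(c[...,2]<73)&(c[...,1]<-385); p=c[k]
if len(p)>20:
    L=cv2.fitLine(p[:,:2].astype(np.float32),cv2.DIST_HUBER,0,.01,.01).ravel(); print("grip n",len(p),"line",L.round(3),"y range",p[:,1].min(),p[:,1].max())
    if L[1]>0: L[:2]*=-1
    print("handle angle est deg",np.degrees(np.arctan2(L[0],-L[1])))
E
python3 rat.py w9r
```

```text
t: 29.2
tool_pos: [537.1, -214.6, 56.2]
tool_rot: [1.0, 0.0, 0.0, -0.0]
wrist_force: [-1.1, 0.7, -1.6]
gripper_width: 25.9
grip_force: 29.8
t: 30.0
tool_pos: [437.6, -235.3, 178.4]
tool_rot: [1.0, 0.001, 0.002, 0.001]
wrist_force: [-0.7, 0.0, -0.4]
gripper_width: 38.3
grip_force: 0.0
t: 30.4
tool_pos: [407.9, -264.5, 176.2]
tool_rot: [1.0, 0.0, 0.001, 0.0]
wrist_force: [-0.3, -0.8, -0.5]
gripper_width: 44.8
grip_force: 0.0
cap 1278 [ 536.7 -214.9   95.2] [ 537.1 -214.5] 12.6 [100. 140. 104.]
cap 1219 [ 530.5 -113.8   95.3] [ 530.9 -112.3] 12.6 [191. 190. 183.]
cap 1197 [ 477.6 -214.8   95.3] [ 477.  -214.4] 12.7 [110. 108. 106.]
cap 1221 [ 473.  -115.9   95.3] [ 472.9 -114.6] 12.8 [194. 193. 186.]
cap 306 [486.1   5.3  65.4] [485.6   7.1] 13.0 [219. 131.  75.]
cap 837 [ 447.9 -167.3  100.1] [ 448.  -166.6] 9.5 [78. 80. 79.]
screw_axis [(0.85, array([324. ,  82.5]), array([ 508.8, -302.2]))]
handle_grip [(0.59, array([450.3,  99.8]), array([ 503.3, -416.1])), (0.22, array([148.7, 163.2]), array([ 444.8, -155.2]))]
selector_pin [(0.79, array([429.1, 112.3]), array([ 489.6, -376.4])), (0.21, array([147.6, 161.8]), array([ 451.8, -169.8]))]
pin? 306 [ 488.9 -372.9  104.7] [ 488.8 -375.4]
grip n 1624 line [ 8.40000e-02  9.96000e-01  5.01647e+02 -4.19716e+02] y range -459.47302033925166 -385.05970882923083
handle angle est deg -4.8033824
```

View pics/w9.png

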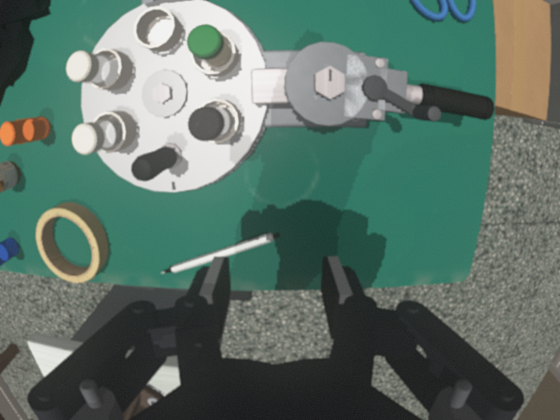

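```bash
python3 -m handwheel '[[2,4,2,0],[2,4,2,0],[1.0,3.35,2.5,0],[0,0,2.6,0],[0,0,0,0],[0,0,0,0],[0,0,0,0]]' 1 30; python3 -m handwheel '[[1,0,0,0],[1,0,0,0],[1,0,0,0],[0.5,0,0,0],[0.5,0,0,0],[0,0,0,0],[0,0,0,0]]'
```

```text
t: 31.35
tool_pos: [457.8, -377.9, 86.1]
tool_rot: [1.0, 0.001, 0.001, 0.0]
wrist_force: [0.5, 0.1, 0.1]
gripper_width: 0.4
grip_force: 0.0
t: 32.05
tool_pos: [497.3, -378.0, 84.5]
tool_rot: [1.0, 0.0, 0.0, -0.0]
wrist_force: [0.6, -0.1, -1.3]
gripper_width: -0.0
grip_force: 0.0
```

```bash
python3 -m handwheel '[[0.3,0,0,0],[0.3,0,0,0],[0.3,0,0,0],[0,0,0,0],[0,0,0,0]]'; python3 rat.py w10r
```

```text
t: 32.55
tool_pos: [505.4, -378.0, 84.3]
tool_rot: [1.0, -0.0, -0.001, -0.0]
wrist_force: [-3.2, 3.2, 0.4]
gripper_width: -0.0
grip_force: 1.8
screw_axis [(0.81, array([149.5, 244.2]), array([ 507.9, -301.6]))]
handle_grip [(0.58, array([343.6, 247.6]), array([ 506.4, -417. ]))]
selector_pin [(0.9, array([272.7, 246.4]), array([ 524.3, -376.2]))]
pin? 1737 [ 518.2 -376.9  104.5] [ 515.4 -377.4]
grip n 4619 line [ 1.50000e-02  1.00000e+00  5.11660e+02 -4.20013e+02] y range -458.8770125359103 -385.1440015983592
handle angle est deg -0.8540443
```

View pics/w10r.png

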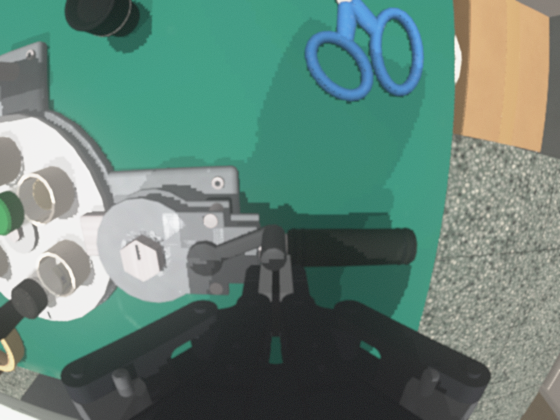

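```bash
python3 -m handwheel '[[0.3,0,0,0],[0.3,0,0,0],[0,0,0,0],[0,0,0,0]]'; python3 -m handwheel '[[-1,0,0,0],[-3,0,0,0],[-3,0,-2,0],[-2,0,-4,0],[0,0,-3,0],[0,0,0,0],[0,0,0,0]]'; python3 rat.py w11r
```

```text
t: 33.15
tool_pos: [511.6, -378.3, 84.4]
tool_rot: [1.0, -0.0, -0.0, -0.0]
wrist_force: [-3.5, 3.2, -0.4]
gripper_width: 0.1
grip_force: 1.9
t: 33.85
tool_pos: [422.3, -379.6, 175.8]
tool_rot: [1.0, -0.001, 0.001, 0.001]
wrist_force: [0.1, 0.2, -0.7]
gripper_width: 0.3
grip_force: 0.0
screw_axis [(0.94, array([181.7, 104.8]), array([ 507.2, -303.5]))]
handle_grip [(0.62, array([322. ,  90.1]), array([ 517. , -416.5]))]
selector_pin [(0.68, array([270.3,  64.7]), array([ 532. , -376.1]))]
pin? 265 [ 528.2 -375.4  105.6] [ 529.  -375.1]
grip n 2519 line [ 8.70000e-02 -9.96000e-01  5.16733e+02 -4.20797e+02] y range -459.04615235815123 -385.2362105366311
handle angle est deg 5.012632
```

View pics/w11r.png

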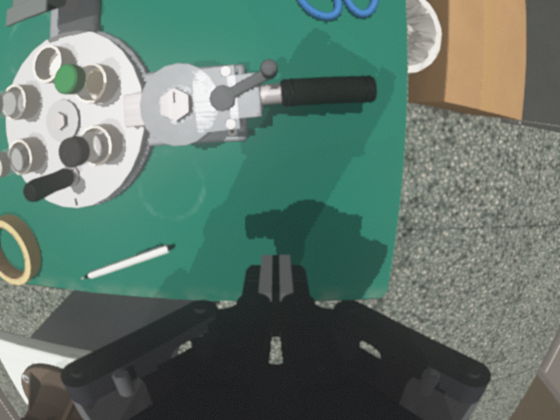

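```bash
python3 - <<'E'
from h import *
print(bot.read_state()["joints"].round(2)); go(517.8,-431.6,140,-85.2); go(517.8,-431.6,140,94.8)
E
python3 -m handwheel '[[0,0,0,8],[0,0,0,8],[0,0,0,0],[0,0,0,0]]'; python3 - <<'E'
from h import *
print(bot.read_state()["joints"].round(2))
E
```

```text
[ 0.88  0.42 -0.34  1.77  0.16  0.98 -1.09]
at [ 421.5 -378.2  173.5] yaw -0.01 -> shift cm [9.63 5.34 3.33] twist 85.19
at [ 421.5 -378.2  173.5] yaw -0.01 -> shift cm [9.63 5.34 3.33] twist -94.81
t: 34.45
tool_pos: [421.8, -378.2, 173.9]
tool_rot: [0.991, -0.137, -0.0, -0.0]
wrist_force: [0.5, 0.5, 1.2]
gripper_width: 0.1
grip_force: 0.0
[ 0.84  0.41 -0.27  1.77  0.13  0.97 -1.33]
```

```bash
python3 -m handwheel '[[0,0,0,-8.5],[0,0,0,-8.5],[0,0,0,-8.5],[0,0,0,-8.5],[0,0,0,-8.5],[0,0,0,-8.5],[0,0,0,-8.5],[0,0,0,-8.5]]' 0.4;  python3 -m handwheel '[[0,0,0,-8.5],[0,0,0,-8.5],[0,0,0,-8.5],[0,0,0,-8.5],[0,0,0,-8.5],[0,0,0,0],[0,0,0,0],[0,0,0,0]]'; python3 - <<'E'
from h import *
print(bot.read_state()["joints"].round(2)); go(517.8,-431.6,140,94.8)
E
```

```text
t: 35.25
tool_pos: [421.8, -378.5, 174.3]
tool_rot: [0.897, 0.443, 0.0, -0.0]
wrist_force: [-0.1, 0.0, 0.3]
gripper_width: 51.1
grip_force: 0.0
t: 36.05
tool_pos: [421.8, -378.5, 174.5]
tool_rot: [0.68, 0.733, 0.0, -0.0]
wrist_force: [-0.4, 0.3, -0.3]
gripper_width: 51.0
grip_force: 0.0
[ 1.15  0.5  -0.72  1.75  0.38  1.04  0.37]
at [ 421.8 -378.5  174.5] yaw 94.34 -> shift cm [-6.02  9.17  3.45] twist -0.46
```

```bash
python3 -m handwheel '[[-2,3,0,0],[-2,3,0,0],[-2.02,3.17,0,0],[0,0,3,0],[0,0,0,0],[0,0,0,0]]'; python3 rat.py w12r; python3 - <<'E'
from h import *
print(bot.read_state()["joints"].round(2)); go(517.8,-431.6,41,94.8)
E
```

```text
t: 36.65
tool_pos: [517.2, -430.8, 144.3]
tool_rot: [0.679, 0.734, -0.0, -0.001]
wrist_force: [0.2, -0.1, 1.4]
gripper_width: 51.5
grip_force: 0.0
screw_axis [(0.44, array([272.9, 200.7]), array([ 515.4, -419.5]))]
handle_grip [(0.95, array([278.2, 201.3]), array([ 519.3, -419.7]))]
selector_pin [(0.58, array([300.2, 145.2]), array([ 528.5, -373.3]))]
pin? 340 [ 528.5 -374.1  105.5] [ 529.  -374.9]
grip n 2917 line [ 9.00000e-02 -9.96000e-01  5.17266e+02 -4.19667e+02] y range -458.72606267251405 -385.03339658660576
handle angle est deg 5.1509433
[ 1.02  0.68 -0.66  1.5   0.45  1.12  0.34]
at [ 518.  -431.6  146.2] yaw 94.45 -> shift cm [ 0.02 -0.03 10.51] twist -0.35
```

```bash
python3 -m handwheel '[[0,0,4,0],[0,0,3,0],[0,0,2.5,0],[0,0,0.9,0],[0,0,0,0],[0,0,0,0]]'; python3 -m handwheel '[[0,0,0,0],[0,0,0,0],[0,0,0,0]]' 1 25; python3 -m handwheel '[[0.095,1.56,0,-7],[0.095,1.56,0,-7]]'; python3 -m handwheel '[[0.095,1.56,0,-7],[0.095,1.56,0,-7]]'; python3 -m handwheel '[[0.04,0.9,0,-4],[0,0,0,0],[0,0,0,0]]'
```

```text
t: 37.45
tool_pos: [518.8, -431.8, 42.3]
tool_rot: [0.679, 0.734, 0.0, 0.001]
wrist_force: [0.5, -0.3, 0.5]
gripper_width: 50.9
grip_force: 0.0
t: 37.75
tool_pos: [518.5, -431.8, 42.1]
tool_rot: [0.679, 0.734, -0.0, 0.001]
wrist_force: [-1.7, -0.1, 6.9]
gripper_width: 21.1
grip_force: 24.2
t: 37.95
tool_pos: [548.6, -425.3, 42.1]
tool_rot: [0.583, 0.813, -0.0, 0.0]
wrist_force: [-4.5, 4.6, 8.5]
gripper_width: 20.9
grip_force: 25.0
t: 38.15
tool_pos: [575.7, -412.2, 42.0]
tool_rot: [0.48, 0.877, -0.001, -0.001]
wrist_force: [-10.7, 3.9, 12.0]
gripper_width: 20.9
grip_force: 25.3
t: 38.45
tool_pos: [584.0, -406.4, 42.0]
tool_rot: [0.45, 0.893, -0.0, -0.0]
wrist_force: [-5.4, 2.0, 9.3]
gripper_width: 21.1
grip_force: 25.3
```

```bash
python3 -m handwheel '[[0.095,-1.56,0,7],[0.095,-1.56,0,7],[0.095,-1.56,0,7],[0.095,-1.56,0,7],[0.095,-1.56,0,7],[0.095,-1.56,0,7],[0.095,-1.56,0,7],[0.095,-1.56,0,7]]';python3 -m handwheel '[[0.095,-1.56,0,7],[0.095,-1.56,0,7],[0.04,-0.9,0,4],[0,0,0,0],[0,0,0,0]]'
```

```text
t: 39.25
tool_pos: [465.5, -425.7, 42.1]
tool_rot: [0.818, 0.575, 0.0, 0.002]
wrist_force: [0.5, -0.7, 3.6]
gripper_width: 21.1
grip_force: 25.7
t: 39.75
tool_pos: [429.4, -406.6, 42.0]
tool_rot: [0.897, 0.442, -0.001, 0.001]
wrist_force: [-5.7, -2.3, 9.3]
gripper_width: 21.2
grip_force: 25.3
```

```bash
python3 -m handwheel '[[0.095,1.56,0,-7],[0.095,1.56,0,-7]]'; python3 -m handwheel '[[0.095,1.56,0,-7],[0.095,1.56,0,-7]]' ; python3 -m handwheel '[[0.095,1.56,0,-7],[0.095,1.56,0,-7]]';python3 -m handwheel '[[0.095,1.56,0,-7],[0.095,1.56,0,-7],[0.095,1.56,0,-7],[0.095,1.56,0,-7],[0.04,0.9,0,-4],[0,0,0,0],[0,0,0,0]]'
```

```text
t: 39.95
tool_pos: [456.9, -422.4, 42.0]
tool_rot: [0.835, 0.55, -0.001, 0.001]
wrist_force: [-2.1, 1.0, 6.9]
gripper_width: 20.9
grip_force: 25.1
t: 40.15
tool_pos: [486.2, -430.9, 42.0]
tool_rot: [0.762, 0.648, -0.001, -0.0]
wrist_force: [-7.3, 3.4, 12.7]
gripper_width: 20.9
grip_force: 25.4
t: 40.35
tool_pos: [517.4, -432.1, 42.0]
tool_rot: [0.677, 0.736, -0.001, -0.0]
wrist_force: [-8.1, 3.2, 12.7]
gripper_width: 21.2
grip_force: 25.4
t: 41.05
tool_pos: [584.2, -406.3, 42.1]
tool_rot: [0.45, 0.893, -0.0, -0.0]
wrist_force: [-6.3, 2.4, 10.0]
gripper_width: 21.0
grip_force: 25.6
```

```bash
python3 -m handwheel '[[0.095,-1.56,0,7],[0.095,-1.56,0,7],[0.095,-1.56,0,7],[0.095,-1.56,0,7],[0.095,-1.56,0,7],[0.095,-1.56,0,7],[0.095,-1.56,0,7],[0.095,-1.56,0,7]]';python3 -m handwheel '[[0.095,-1.56,0,7],[0.095,-1.56,0,7],[0.04,-0.9,0,4],[0,0,0,0],[0,0,0,0]]'; python3 -m handwheel '[[0.095,1.56,0,-7],[0.095,1.56,0,-7]]'; python3 -m handwheel '[[0.095,1.56,0,-7],[0.095,1.56,0,-7]]' ; python3 -m handwheel '[[0.095,1.56,0,-7],[0.095,1.56,0,-7]]';python3 -m handwheel '[[0.095,1.56,0,-7],[0.095,1.56,0,-7],[0.095,1.56,0,-7],[0.095,1.56,0,-7],[0.04,0.9,0,-4],[0,0,0,0],[0,0,0,0]]'
```

```text
t: 41.85
tool_pos: [465.7, -425.7, 42.1]
tool_rot: [0.818, 0.575, 0.0, 0.002]
wrist_force: [0.4, -0.9, 4.6]
gripper_width: 21.2
grip_force: 26.0
t: 42.35
tool_pos: [429.4, -406.6, 42.0]
tool_rot: [0.897, 0.442, -0.001, 0.001]
wrist_force: [-4.9, -2.1, 10.0]
gripper_width: 21.2
grip_force: 25.5
t: 42.55
tool_pos: [456.9, -422.4, 42.0]
tool_rot: [0.835, 0.55, -0.001, 0.001]
wrist_force: [-2.6, 0.7, 6.5]
gripper_width: 20.6
grip_force: 25.2
t: 42.75
tool_pos: [486.2, -430.9, 41.9]
tool_rot: [0.762, 0.648, -0.001, -0.0]
wrist_force: [-7.9, 2.7, 12.8]
gripper_width: 21.1
grip_force: 25.6
t: 42.95
tool_pos: [517.4, -432.0, 42.0]
tool_rot: [0.677, 0.736, -0.001, -0.0]
wrist_force: [-8.6, 3.4, 12.5]
gripper_width: 21.3
grip_force: 25.6
t: 43.65
tool_pos: [584.3, -406.2, 42.0]
tool_rot: [0.449, 0.893, -0.0, 0.0]
wrist_force: [-4.8, 1.3, 10.5]
gripper_width: 21.0
grip_force: 25.7
```

```bash
python3 -m handwheel '[[0.095,-1.56,0,7],[0.095,-1.56,0,7],[0.095,-1.56,0,7],[0.095,-1.56,0,7],[0.095,-1.56,0,7],[0.095,-1.56,0,7],[0,0,0,0]]';python3 -m handwheel '[[0.095,1.56,0,-7],[0.095,1.56,0,-7]]'; python3 -m handwheel '[[0.095,1.56,0,-7],[0.095,1.56,0,-7]]' ; python3 -m handwheel '[[0.095,1.56,0,-7],[0.095,1.56,0,-7],[0,0,0,0],[0,0,0,0]]'; python3 -m handwheel '[[0,0,0,0],[0,0,0,0],[0,0,-2,0],[0,0,-4,0],[0,0,-4.5,0],[0,0,-3,0],[0,0,0,0]]' 0.5; python3 rat.py w13r
```

```text
t: 44.35
tool_pos: [494.6, -431.8, 42.1]
tool_rot: [0.742, 0.671, -0.001, 0.001]
wrist_force: [-2.7, -1.6, 6.0]
gripper_width: 20.9
grip_force: 25.0
t: 44.55
tool_pos: [527.1, -430.8, 42.0]
tool_rot: [0.651, 0.759, -0.0, 0.0]
wrist_force: [-6.1, 2.6, 8.9]
gripper_width: 20.9
grip_force: 25.4
t: 44.75
tool_pos: [556.4, -422.4, 42.0]
tool_rot: [0.554, 0.833, -0.001, -0.001]
wrist_force: [-10.0, 3.2, 14.2]
gripper_width: 21.0
grip_force: 25.6
t: 45.15
tool_pos: [584.6, -405.9, 42.0]
tool_rot: [0.449, 0.893, -0.0, 0.0]
wrist_force: [-4.9, 1.7, 10.9]
gripper_width: 21.1
grip_force: 26.0
t: 45.85
tool_pos: [587.1, -406.6, 183.0]
tool_rot: [0.45, 0.893, 0.0, 0.005]
wrist_force: [0.0, -0.1, 0.5]
gripper_width: 42.5
grip_force: 0.0
screw_axis [(0.81, array([269.4,  42.7]), array([ 506.6, -302.6]))]
handle_grip [(0.85, array([267. , 183.5]), array([ 574.7, -398.9]))]
selector_pin [(0.71, array([292.8, 134.4]), array([ 563.6, -351.4]))]
pin? 223 [ 562.1 -353.2  105.5] [ 562.7 -353.3]
grip n 1600 line [   0.665   -0.747  580.652 -406.159] y range -434.358126714303 -385.04071826934216
handle angle est deg 41.654957
```

View pics/w13r.png

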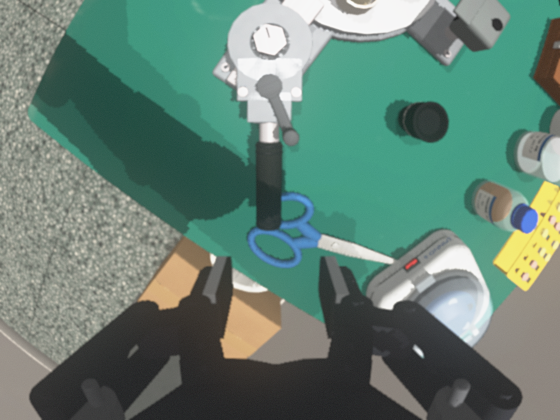

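```bash
python3 -m handwheel '[[0,0,0,8.45],[0,0,0,8.45],[0,0,0,8.45],[0,0,0,8.45],[0,0,0,8.45],[0,0,0,8.45],[0,0,0,8.45],[0,0,0,8.45]]' 0.6;  python3 -m handwheel '[[0,0,0,8.45],[0,0,0,8.45],[0,0,0,8.45],[0,0,0,8.45],[0,0,0,8.45],[0,0,0,8.45],[0,0,0,8.45],[0,0,0,0]]';  python3 -m handwheel '[[-3,-3,0,0],[-3,-3,0,0],[-3,-3,0,0],[-3,-3,0,0],[-2,-3,0,0],[-2,-3,0,0],[0,0,0,0],[0,0,0,0]]'; python3 caps.py w14; python3 - <<'E'
from h import *
print(bot.read_state()["joints"].round(2)); go(447.9,-165.5,61)
E
```

```text
t: 46.85
tool_pos: [583.4, -406.0, 174.2]
tool_rot: [0.872, 0.489, -0.001, -0.001]
wrist_force: [0.5, 0.2, 0.5]
gripper_width: 34.1
grip_force: 0.0
t: 47.65
tool_pos: [583.5, -405.9, 174.4]
tool_rot: [1.0, -0.003, -0.001, -0.0]
wrist_force: [-0.5, -0.4, -0.2]
gripper_width: 34.4
grip_force: 0.0
t: 48.45
tool_pos: [424.6, -225.3, 175.6]
tool_rot: [1.0, -0.0, -0.0, 0.0]
wrist_force: [0.2, -0.3, 0.1]
gripper_width: 33.9
grip_force: 0.0
cap 1171 [ 536.9 -214.6   95.3] [ 537.3 -214.4] 12.6 [ 98. 144. 105.]
cap 1293 [ 530.7 -113.    95.3] [ 531. -112.] 12.8 [201. 200. 193.]
cap 1144 [ 477.7 -214.2   95.3] [ 477.2 -214.1] 12.6 [100.  99.  96.]
cap 369 [486.    5.9  65.3] [486.1   7.7] 13.0 [217. 129.  75.]
cap 1278 [ 473.1 -115.5   95.3] [ 472.  -114.3] 13.5 [201. 199. 193.]
cap 837 [ 447.8 -166.6  100.2] [ 447.2 -166.1] 9.3 [82. 83. 82.]
cap 183 [433.6  62.7  70.6] [433.9  69.4] 12.5 [64. 62. 53.]
cap 184 [334.2 101.9  65.4] [331.7 103.3] 13.7 [ 62.  95. 169.]
[ 0.69  0.3  -0.39  1.96  0.14  0.91 -1.34]
at [ 425.1 -226.   175.6] yaw -0.1 -> shift cm [ 2.26 -6.06 11.46] twist -0.1
```

```bash
python3 -m handwheel '[[1.2,-3,0,0],[1.06,-3.05,2,0],[0,0,4,0],[0,0,2.5,0],[0,0,2,0],[0,0,1,0],[0,0,0,0],[0,0,0,0]]'; python3 -m handwheel '[[0,0,0,0],[0,0,0,0],[0,0,0,0]]' 1 40
```

```text
t: 49.3
tool_pos: [448.5, -165.5, 61.0]
tool_rot: [1.0, -0.002, 0.0, 0.0]
wrist_force: [0.1, -0.0, -0.1]
gripper_width: 34.0
grip_force: 0.0
t: 49.6
tool_pos: [448.7, -165.6, 61.6]
tool_rot: [1.0, -0.002, 0.001, 0.0]
wrist_force: [-1.1, 0.9, 7.7]
gripper_width: 19.3
grip_force: 39.0
```

```bash
python3 - <<'E'
import numpy as np
a=np.radians(181.5+15*np.arange(26)); p=57.5*np.c_[np.cos(a),-np.sin(a)]/10
print(np.diff(p,axis=0).round(2).tolist())
E
```

```text
[[0.23, 1.48], [0.61, 1.37], [0.94, 1.17], [1.21, 0.88], [1.4, 0.54], [1.49, 0.16], [1.48, -0.23], [1.37, -0.61], [1.17, -0.94], [0.88, -1.21], [0.54, -1.4], [0.16, -1.49], [-0.23, -1.48], [-0.61, -1.37], [-0.94, -1.17], [-1.21, -0.88], [-1.4, -0.54], [-1.49, -0.16], [-1.48, 0.23], [-1.37, 0.61], [-1.17, 0.94], [-0.88, 1.21], [-0.54, 1.4], [-0.16, 1.49], [0.23, 1.48]]
```

```bash
python3 -m handwheel '[[0.23,1.48,0,0],[0.61,1.37,0,0],[0,0,0,0]]'
```

```text
t: 49.9
tool_pos: [458.1, -195.9, 61.6]
tool_rot: [1.0, -0.003, 0.002, 0.001]
wrist_force: [1.5, -0.5, 8.5]
gripper_width: 19.1
grip_force: 40.6
```

```bash
python3 -m handwheel '[[0.94,1.17,0,0],[1.21,0.88,0,0],[1.4,0.54,0,0],[1.49,0.16,0,0],[0,0,0,0]]' && python3 -m handwheel '[[1.48,-0.23,0,0],[1.37,-0.61,0,0],[1.17,-0.94,0,0],[0.88,-1.21,0,0],[0,0,0,0]]'
```

```text
t: 50.4
tool_pos: [509.3, -222.0, 61.7]
tool_rot: [1.0, -0.002, 0.002, 0.001]
wrist_force: [-0.0, -1.8, 8.2]
gripper_width: 18.9
grip_force: 41.2
t: 50.9
tool_pos: [558.8, -189.2, 61.8]
tool_rot: [1.0, -0.001, 0.003, -0.0]
wrist_force: [6.2, -0.9, 1.9]
gripper_width: 18.8
grip_force: 40.5
```

```bash
python3 -m handwheel '[[0.54,-1.4,0,0],[0.16,-1.49,0,0],[-0.23,-1.48,0,0],[-0.61,-1.37,0,0],[0,0,0,0]]' && python3 -m handwheel '[[-0.94,-1.17,0,0],[-1.21,-0.88,0,0],[-1.4,-0.54,0,0],[-1.49,-0.16,0,0],[0,0,0,0]]'
```

```text
t: 51.4
tool_pos: [554.1, -130.9, 61.7]
tool_rot: [1.0, -0.001, 0.0, -0.001]
wrist_force: [1.2, 1.9, 5.5]
gripper_width: 19.1
grip_force: 41.3
t: 51.9
tool_pos: [502.3, -106.3, 61.6]
tool_rot: [1.0, -0.002, -0.0, 0.0]
wrist_force: [-0.1, -0.6, 7.6]
gripper_width: 19.0
grip_force: 41.4
```

Forces stay small and the knob follows. Finish the turn, overshooting by 15°, then release and look.

```bash
python3 -m handwheel '[[-1.48,0.23,0,0],[-1.37,0.61,0,0],[-1.17,0.94,0,0],[-0.88,1.21,0,0],[0,0,0,0]]' && python3 -m handwheel '[[-0.54,1.4,0,0],[-0.16,1.49,0,0],[0.23,1.48,0,0],[0,0,0,0],[0,0,0,0],[0,0,0,0]]'; python3 -m handwheel '[[0,0,0,0],[0,0,0,0],[0,0,0,0],[0,0,-2,0],[0,0,-4,0],[-2,2,-4,0],[-2,3,-2,0],[0,0,0,0]]' 0.6; python3 -m handwheel '[[0,0,0,0],[0,0,0,0]]'; python3 caps.py w15;python3 rat.py w15r
```

```text
t: 52.4
tool_pos: [454.6, -138.2, 61.6]
tool_rot: [1.0, -0.003, 0.001, 0.001]
wrist_force: [0.7, -1.4, 8.2]
gripper_width: 19.1
grip_force: 41.6
t: 53.0
tool_pos: [450.8, -179.7, 61.6]
tool_rot: [1.0, -0.002, 0.001, 0.0]
wrist_force: [0.4, 0.1, 10.2]
gripper_width: 18.7
grip_force: 41.5
t: 53.8
tool_pos: [408.2, -234.2, 183.0]
tool_rot: [1.0, -0.005, 0.001, 0.002]
wrist_force: [0.1, -1.1, 0.5]
gripper_width: 34.6
grip_force: 0.0
t: 54.0
tool_pos: [409.7, -228.8, 179.9]
tool_rot: [1.0, -0.002, -0.0, -0.0]
wrist_force: [-0.3, 0.8, 0.3]
gripper_width: 34.7
grip_force: 0.0
cap 1234 [ 546.6 -206.5   95.3] [ 547.4 -206.4] 12.7 [ 93. 136. 100.]
cap 1246 [ 518.9 -107.2   95.3] [ 519.2 -106. ] 12.9 [198. 196. 190.]
cap 1010 [ 489.6 -221.4   95.3] [ 489.2 -221.2] 12.6 [90. 88. 86.]
cap 355 [486.1   5.8  65.4] [486.    7.6] 12.8 [217. 129.  74.]
cap 1241 [ 462.2 -123.7   95.3] [ 462.  -122.6] 13.0 [202. 201. 194.]
cap 757 [ 449.5 -180.1  100.1] [ 449.2 -179.4] 9.3 [84. 85. 83.]
cap 141 [433.4  62.6  69. ] [434.1  65.7] 10.1 [60. 59. 50.]
cap 160 [333.  101.1  65.3] [332.5 103.2] 13.0 [ 60.  94. 169.]
screw_axis [(0.65, array([365.1,  84.4]), array([ 510.5, -301.6]))]
handle_grip [(0.66, array([460.5,  27.2]), array([ 573.7, -394.1]))]
selector_pin [(0.69, array([439.5,  19.7]), array([ 564.4, -351.9]))]
pin? 303 [ 561.1 -350.7  103.5] [ 562.3 -353.6]
grip n 1015 line [   0.681   -0.733  581.112 -405.59 ] y range -432.8202854724488 -385.11439331199574
handle angle est deg 42.885445
```

View pics/w15.png

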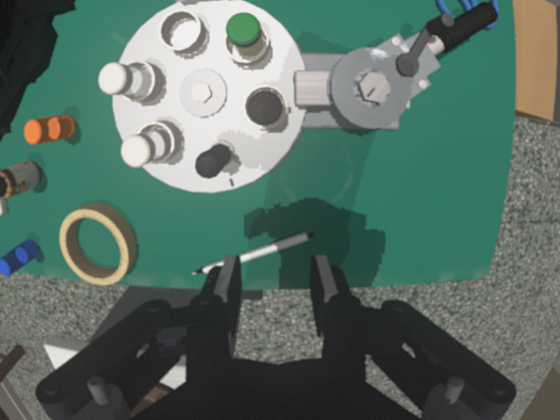

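```bash
python3 -m handwheel '[[3.5,2.17,0,0],[3.5,2.17,0,0],[3.5,2.17,0,0],[3.5,2.17,0,0],[3.6,2.17,0,0],[0,0,0,0]]' 1 30; python3 -m handwheel '[[0,0,0,-7.4],[0,0,0,-7.4],[0,0,0,-7.4],[0,0,0,-7.4],[0,0,0,-7.4],[0,0,0,0],[0,0,0,0]]'; python3 - <<'E'
from h import *
go(586,-337.4,85,36.9)
E
```

```text
t: 54.85
tool_pos: [588.8, -340.9, 178.7]
tool_rot: [1.0, -0.003, 0.0, -0.0]
wrist_force: [0.6, 0.7, -0.1]
gripper_width: -0.2
grip_force: 0.0
t: 55.55
tool_pos: [585.1, -338.7, 180.2]
tool_rot: [0.95, 0.313, -0.0, -0.0]
wrist_force: [-0.3, -0.2, 0.1]
gripper_width: 0.1
grip_force: 0.0
at [ 585.1 -338.7  180.2] yaw 36.53 -> shift cm [ 0.15 -0.05  9.52] twist -0.37
```

```bash
python3 -m handwheel '[[0.15,0,4,0],[0,0,3.5,0],[0,0,2,0],[0,0,0,0],[0,0,0,0]]'; python3 -m handwheel '[[-1,0,0,0],[-1,0,0,0],[-1,0,0,0],[0,0,0,0]]';  python3 -m handwheel '[[-0.4,0,0,0],[-0.4,0,0,0],[-0.3,0,0,0],[-0.3,0,0,0],[0,0,0,0],[0,0,0,0]]'; python3 rat.py w16r
```

```text
t: 56.05
tool_pos: [586.8, -338.0, 86.1]
tool_rot: [0.949, 0.314, 0.0, -0.0]
wrist_force: [0.6, 0.1, 0.9]
gripper_width: 0.1
grip_force: 0.0
t: 56.45
tool_pos: [561.6, -358.6, 86.9]
tool_rot: [0.95, 0.314, 0.0, 0.001]
wrist_force: [-0.4, 0.1, -0.2]
gripper_width: 0.3
grip_force: 0.0
t: 57.05
tool_pos: [550.8, -364.3, 85.4]
tool_rot: [0.949, 0.315, -0.0, -0.0]
wrist_force: [2.2, 1.9, 2.3]
gripper_width: -0.2
grip_force: 1.3
screw_axis [(0.69, array([149.8, 247.3]), array([ 505.3, -303.2]))]
handle_grip [(0.65, array([341.7, 260.8]), array([ 568.1, -400.9]))]
selector_pin []
pin? 1106 [ 560.6 -357.3  101.7] [ 557.5 -359.4]
grip n 3319 line [   0.585   -0.811  577.357 -407.941] y range -438.37050350365445 -385.00296313529077
handle angle est deg 35.77204
```

```bash
python3 -m handwheel '[[-0.4,0,0,0],[-0.4,0,0,0],[-0.3,0,0,0],[0,0,0,0],[0,0,0,0]]'; python3 -m handwheel '[[2,0,0,0],[2,0,0,0],[0,0,-3,0],[0,0,-4,0],[0,0,-3,0],[0,0,0,0],[0,0,0,0]]'; python3 rat.py w17r
```

```text
t: 57.75
tool_pos: [542.2, -369.9, 85.2]
tool_rot: [0.949, 0.315, -0.0, -0.001]
wrist_force: [1.8, 5.7, 0.7]
gripper_width: 0.1
grip_force: 2.2
t: 58.45
tool_pos: [573.8, -348.2, 185.8]
tool_rot: [0.949, 0.315, -0.0, 0.001]
wrist_force: [-0.4, -0.3, -0.9]
gripper_width: -0.1
grip_force: 0.0
screw_axis [(0.75, array([189.9, 229.8]), array([ 505.1, -302. ])), (0.62, array([259.8,  70.1]), array([ 655.7, -272. ]))]
handle_grip [(0.86, array([311.9, 247.6]), array([ 557.9, -402.1]))]
selector_pin []
grip n 1548 line [ 4.94000e-01 -8.70000e-01  5.67516e+02 -4.11648e+02] y range -444.65349749697305 -385.0031651447251
handle angle est deg 29.576982
```

View pics/w17r.png

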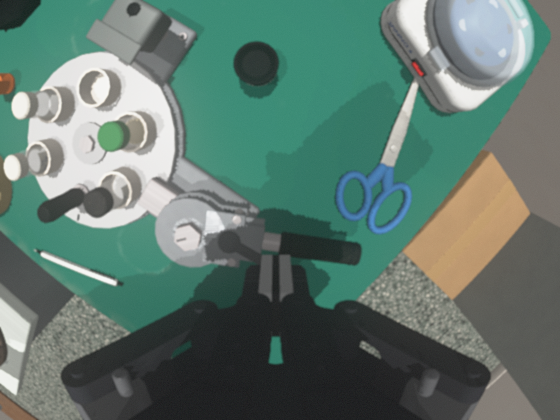

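```bash
python3 -m handwheel '[[0,0,0,-8.3],[0,0,0,-8.3],[0,0,0,-8.3],[0,0,0,-8.3],[0,0,0,-8.3],[0,0,0,-8.3],[0,0,0,-8.3],[0,0,0,-8.3]]' 0.4;  python3 -m handwheel '[[0,0,0,-8.3],[0,0,0,-8.3],[0,0,0,0],[0,0,0,0]]'; python3 - <<'E'
from h import *
go(569.8,-415.6,120,119.3)
E
```

```text
t: 59.45
tool_pos: [573.9, -347.2, 184.4]
tool_rot: [0.619, 0.785, -0.0, -0.001]
wrist_force: [-0.3, -0.0, -0.1]
gripper_width: 51.0
grip_force: 0.0
t: 59.85
tool_pos: [574.1, -347.2, 184.7]
tool_rot: [0.504, 0.864, 0.0, -0.001]
wrist_force: [0.2, 0.0, 0.3]
gripper_width: 50.8
grip_force: 0.0
at [ 574.1 -347.2  184.7] yaw 119.48 -> shift cm [-5.75 -3.74  6.47] twist 0.18
```

```bash
python3 -m handwheel '[[-2.9,-1.9,0,0],[-2.85,-1.84,1,0],[0,0,3,0],[0,0,0,0],[0,0,0,0],[0,0,0,0]]'; python3 rat.py w18r;  python3 - <<'E'
from h import *
go(569.8,-415.6,41,119.3)
E
```

```text
t: 60.45
tool_pos: [571.7, -414.5, 147.3]
tool_rot: [0.502, 0.865, 0.0, 0.001]
wrist_force: [0.2, -1.0, -0.2]
gripper_width: 51.1
grip_force: 0.0
screw_axis [(0.73, array([268.8,  37.1]), array([ 504.7, -303.6])), (0.53, array([436.3, 108. ]), array([ 638.1, -279.6]))]
handle_grip [(0.63, array([263.2, 193.6]), array([ 557.4, -405. ]))]
selector_pin [(0.69, array([239.5, 141.4]), array([ 525.2, -374.3]))]
pin? 335 [ 527.3 -374.4  105.6] [ 527.  -375.5]
grip n 2423 line [ 5.09000e-01 -8.61000e-01  5.62953e+02 -4.11673e+02] y range -446.0776441757643 -385.0038841502911
handle angle est deg 30.57503
at [ 571.2 -415.3  146.9] yaw 119.75 -> shift cm [ 0.06 -0.15 10.58] twist 0.45
```

View pics/w18r.png

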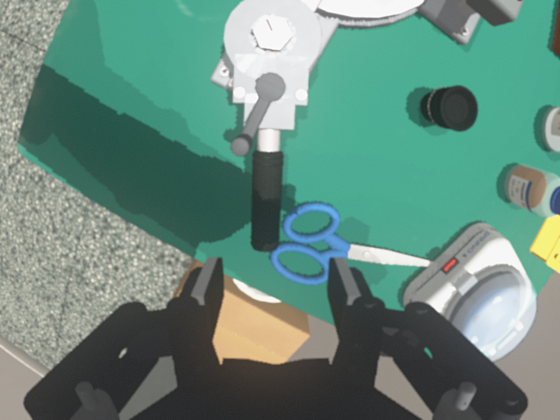

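```bash
python3 -m handwheel '[[0.05,-0.55,0,2.3],[0,0,4,0],[0,0,3,0],[0,0,2.5,0],[0,0,1,0],[0,0,0,0],[0,0,0,0]]'; python3 -m handwheel '[[0,0,0,0],[0,0,0,0],[0,0,0,0]]' 1 25; python3 -m handwheel '[[0.095,-1.56,0,7],[0.095,-1.56,0,7],[0.095,-1.56,0,7]]';python3 -m handwheel '[[0.095,-1.56,0,7],[0.095,-1.56,0,7],[0.095,-1.56,0,7]]'; python3 -m handwheel '[[0.095,-1.56,0,7],[0.095,-1.56,0,7],[0.095,-1.56,0,7],[0,0,0,0],[0,0,0,0]]'
```

```text
t: 61.35
tool_pos: [566.4, -418.1, 42.0]
tool_rot: [0.519, 0.855, 0.0, 0.001]
wrist_force: [0.8, 0.2, 0.2]
gripper_width: 51.3
grip_force: 0.0
t: 61.65
tool_pos: [566.2, -418.3, 42.1]
tool_rot: [0.519, 0.855, -0.0, 0.001]
wrist_force: [-1.2, 0.7, 6.2]
gripper_width: 21.1
grip_force: 24.8
t: 61.95
tool_pos: [523.0, -432.0, 42.1]
tool_rot: [0.668, 0.744, 0.001, 0.002]
wrist_force: [6.3, -0.2, 1.5]
gripper_width: 21.1
grip_force: 26.7
t: 62.25
tool_pos: [476.2, -429.4, 42.1]
tool_rot: [0.792, 0.61, 0.001, 0.003]
wrist_force: [4.7, -1.9, 0.6]
gripper_width: 21.1
grip_force: 26.7
t: 62.75
tool_pos: [432.6, -409.8, 42.0]
tool_rot: [0.889, 0.458, -0.0, 0.001]
wrist_force: [-1.7, -3.3, 9.9]
gripper_width: 20.6
grip_force: 26.4
```

```bash
python3 -m handwheel '[[0.095,1.56,0,-7],[0.095,1.56,0,-7],[0.095,1.56,0,-7],[0.095,1.56,0,-7],[0.095,1.56,0,-7]]';python3 -m handwheel '[[0.095,1.56,0,-7],[0.095,1.56,0,-7],[0.095,1.56,0,-7],[0.095,1.56,0,-7],[0.095,1.56,0,-7],[0,0,0,0]]'; python3 -m handwheel '[[0.095,-1.56,0,7],[0.095,-1.56,0,7],[0.095,-1.56,0,7]]';python3 -m handwheel '[[0.095,-1.56,0,7],[0.095,-1.56,0,7],[0.095,-1.56,0,7]]'; python3 -m handwheel '[[0.095,-1.56,0,7],[0.095,-1.56,0,7]]'; python3 -m handwheel '[[0.095,-1.56,0,7],[0.095,-1.56,0,7],[0,0,0,0],[0,0,0,0]]'
```

```text
t: 63.25
tool_pos: [506.4, -433.1, 42.0]
tool_rot: [0.708, 0.706, 0.0, 0.001]
wrist_force: [-3.4, 3.2, 11.9]
gripper_width: 21.0
grip_force: 26.5
t: 63.85
tool_pos: [581.9, -408.6, 42.0]
tool_rot: [0.462, 0.887, 0.001, 0.001]
wrist_force: [-1.3, 1.4, 10.4]
gripper_width: 21.2
grip_force: 27.1
t: 64.15
tool_pos: [538.9, -428.7, 42.1]
tool_rot: [0.62, 0.784, 0.002, 0.002]
wrist_force: [7.7, 2.7, 1.8]
gripper_width: 21.0
grip_force: 27.1
t: 64.45
tool_pos: [492.7, -432.1, 42.0]
tool_rot: [0.753, 0.658, 0.002, 0.003]
wrist_force: [6.4, -1.2, 2.0]
gripper_width: 21.0
grip_force: 27.5
t: 64.65
tool_pos: [462.1, -425.0, 42.0]
tool_rot: [0.828, 0.561, 0.002, 0.003]
wrist_force: [6.2, -3.2, 2.3]
gripper_width: 21.0
grip_force: 27.6
t: 65.05
tool_pos: [433.4, -410.0, 42.0]
tool_rot: [0.889, 0.459, 0.0, 0.002]
wrist_force: [-0.6, -3.9, 7.9]
gripper_width: 20.9
grip_force: 26.6
```

```bash
python3 -m handwheel '[[0.095,1.56,0,-7],[0.095,1.56,0,-7],[0.095,1.56,0,-7],[0.095,1.56,0,-7],[0.095,1.56,0,-7]]';python3 -m handwheel '[[0.095,1.56,0,-7],[0.095,1.56,0,-7],[0.095,1.56,0,-7],[0.095,1.56,0,-7],[0.095,1.56,0,-7],[0,0,0,0]]'; python3 -m handwheel '[[0.095,-1.56,0,7],[0.095,-1.56,0,7]]' | grep -E "pos|wrist"; for i in 1; do python3 -m handwheel '[[0.05,-1.12,0,5]]';python3 -m handwheel '[[0.05,-1.12,0,5]]'; python3 -m handwheel '[[0.05,-1.12,0,5]]'; done | grep -E "pos|wrist"
```

```text
t: 65.55
tool_pos: [507.1, -432.8, 41.9]
tool_rot: [0.708, 0.706, 0.001, 0.001]
wrist_force: [-1.5, 3.9, 11.4]
gripper_width: 21.1
grip_force: 26.6
t: 66.15
tool_pos: [582.5, -408.0, 42.0]
tool_rot: [0.462, 0.887, 0.001, 0.001]
wrist_force: [-0.3, 2.1, 11.5]
gripper_width: 20.9
grip_force: 27.5
tool_pos: [553.6, -423.9, 42.0]
wrist_force: [0.8, 2.5, 9.8]
tool_pos: [542.8, -427.6, 42.0]
wrist_force: [6.8, 1.1, 2.9]
tool_pos: [532.9, -430.1, 42.1]
wrist_force: [6.9, 0.2, 3.3]
tool_pos: [521.9, -431.9, 42.0]
wrist_force: [6.7, 0.1, 3.1]
```

```bash
(python3 -m handwheel '[[0.05,-1.12,0,5]]';python3 -m handwheel '[[0.05,-1.12,0,5]]'; python3 -m handwheel '[[0.03,-0.67,0,3]]'; python3 -m handwheel '[[0.03,-0.67,0,3]]') | grep -E "pos|wrist"
```

```text
tool_pos: [510.7, -432.7, 42.0]
wrist_force: [7.4, -1.2, 3.8]
tool_pos: [499.4, -432.6, 42.0]
wrist_force: [7.4, -1.6, 2.8]
tool_pos: [492.4, -432.1, 42.0]
wrist_force: [8.8, -2.5, 1.3]
tool_pos: [486.0, -431.2, 42.0]
wrist_force: [6.9, -4.8, 3.3]
```

```bash
(python3 -m handwheel '[[0.03,-0.67,0,3]]';python3 -m handwheel '[[0.03,-0.67,0,3]]'; python3 -m handwheel '[[0.03,-0.67,0,3]]'; python3 -m handwheel '[[0.03,-0.67,0,3]]') | grep -E "pos|wrist"
```

```text
tool_pos: [479.4, -430.0, 42.0]
wrist_force: [6.1, -4.8, 3.8]
tool_pos: [472.9, -428.4, 42.0]
wrist_force: [6.0, -5.4, 3.3]
tool_pos: [466.5, -426.4, 42.0]
wrist_force: [5.5, -6.1, 3.1]
tool_pos: [460.1, -424.2, 42.0]
wrist_force: [5.1, -6.0, 4.1]
```

```bash
(python3 -m handwheel '[[0.03,-0.67,0,3]]';python3 -m handwheel '[[0.03,-0.67,0,3]]'; python3 -m handwheel '[[0.03,-0.67,0,3]]'; python3 -m handwheel '[[0.03,-0.67,0,3],[0,0,0,0]]') | grep -E "pos|wrist"
```

```text
tool_pos: [453.9, -421.6, 42.0]
wrist_force: [4.9, -7.0, 4.3]
tool_pos: [448.1, -418.8, 42.0]
wrist_force: [6.5, -9.5, -0.2]
tool_pos: [442.7, -415.9, 42.0]
wrist_force: [8.0, -11.4, -3.2]
tool_pos: [436.8, -412.4, 42.0]
wrist_force: [6.4, -10.7, -0.9]
```

```bash
python3 -m handwheel '[[0.095,1.56,0,-7],[0.095,1.56,0,-7],[0.095,1.56,0,-7],[0.095,1.56,0,-7],[0.095,1.56,0,-7],[0,0,0,0]]' | grep -E "pos|wrist";python3 -m handwheel '[[0.095,1.56,0,-7],[0.095,1.56,0,-7],[0.095,1.56,0,-7],[0.095,1.56,0,-7],[0.05,1,0,-4.5],[0,0,0,0]]'| grep -E "pos|wrist";  (python3 -m handwheel '[[0.05,-1.12,0,5]]';python3 -m handwheel '[[0.05,-1.12,0,5]]'; python3 -m handwheel '[[0.03,-0.67,0,3]]';python3 -m handwheel '[[0.03,-0.67,0,3]]';python3 -m handwheel '[[0.02,-0.45,0,2]]') | grep -E "pos|wrist"
```

```text
tool_pos: [511.2, -432.7, 42.0]
wrist_force: [1.9, -3.0, 9.8]
tool_pos: [579.0, -410.2, 41.9]
wrist_force: [1.4, -1.5, 9.1]
tool_pos: [570.3, -415.7, 41.9]
wrist_force: [4.2, 0.2, 7.1]
tool_pos: [558.6, -421.6, 42.0]
wrist_force: [0.5, -1.4, 9.0]
tool_pos: [551.4, -424.5, 41.9]
wrist_force: [3.3, -2.1, 6.4]
tool_pos: [545.4, -426.6, 42.0]
wrist_force: [2.2, -2.3, 7.4]
tool_pos: [540.9, -427.9, 42.0]
wrist_force: [3.5, -3.2, 5.7]
```

```bash
(python3 -m handwheel '[[0.03,-0.67,0,3]]';python3 -m handwheel '[[0.02,-0.45,0,2]]';python3 -m handwheel '[[0.02,-0.45,0,2]]'; python3 -m handwheel '[[0.02,-0.45,0,2]]';python3 -m handwheel '[[0.02,-0.45,0,2]]') | grep -E "pos|wrist"
```

```text
tool_pos: [534.7, -429.5, 41.9]
wrist_force: [2.0, -3.4, 6.9]
tool_pos: [530.0, -430.4, 42.0]
wrist_force: [2.5, -5.2, 5.2]
tool_pos: [525.6, -431.2, 42.0]
wrist_force: [3.1, -4.9, 5.8]
tool_pos: [521.1, -431.8, 42.0]
wrist_force: [2.5, -5.7, 5.9]
tool_pos: [516.8, -432.2, 42.0]
wrist_force: [4.0, -6.6, 5.0]
```

```bash
(python3 -m handwheel '[[0.03,-0.67,0,3]]';python3 -m handwheel '[[0.03,-0.67,0,3]]';python3 -m handwheel '[[0.03,-0.67,0,3]]'; python3 -m handwheel '[[0.03,-0.67,0,3]]') | grep -E "pos|wrist|width"
```

```text
tool_pos: [510.7, -432.6, 42.0]
wrist_force: [6.8, -6.6, 2.5]
gripper_width: 20.9
tool_pos: [504.4, -432.7, 41.9]
wrist_force: [9.2, -7.8, -1.9]
gripper_width: 21.5
tool_pos: [498.4, -432.5, 42.0]
wrist_force: [11.4, -10.6, -2.9]
gripper_width: 20.7
tool_pos: [492.5, -431.8, 42.0]
wrist_force: [14.8, -11.9, -8.0]
gripper_width: 21.0
```

```bash
(python3 -m handwheel '[[0.03,-0.67,0,3]]';python3 -m handwheel '[[0.03,-0.67,0,3]]';python3 -m handwheel '[[0.03,-0.67,0,3]]') | grep -E "pos|wrist|width"; python3 rat.py w19r
```

```text
tool_pos: [486.5, -431.0, 41.9]
wrist_force: [17.4, -14.2, -9.1]
gripper_width: 21.1
tool_pos: [480.4, -429.9, 41.9]
wrist_force: [17.9, -16.3, -12.6]
gripper_width: 21.2
tool_pos: [474.3, -428.3, 42.0]
wrist_force: [20.1, -18.2, -15.3]
gripper_width: 21.2
screw_axis []
handle_grip [(0.67, array([271.7, 263.8]), array([ 477., -416.]))]
selector_pin [(0.95, array([212.2, 191.4]), array([ 473.1, -370.3]))]
pin? 1863 [ 475.5 -369.1  105.3] [ 474.  -370.1]
pin? 4869 [ 443.  -411.1   98.8] [ 447.7 -411.2]
pin? 4756 [ 507.7 -429.    99.5] [ 505.8 -429.2]
grip n 8825 line [ 2.80000e-01  9.60000e-01  4.78812e+02 -4.15146e+02] y range -455.7207631362308 -385.0069464052281
handle angle est deg -16.235998
```

```bash
cat > mark.py <<'E'
from h import *
import sys
def run(n):
    d=np.load(n+".npz"); c=d["c"]; g=d["f"].mean(-1)
    m=(np.hypot(c[...,0]-507.2,c[...,1]+304)<22)&(c[...,2]>60)
    p=c[m]; 
    if len(p)<50: return print(n,"no view",len(p))
    print(n,len(p),"z pct",np.percentile(p[:,2],[10,50,90,99]).round(1))
    zt=np.percentile(p[:,2],97); t=p[:,2]>zt-3; q=p[t]; gg=g[m][t]; ctr=np.array(cv2.minEnclosingCircle(q[:,:2].astype(np.float32))[0])
    r=q[:,:2]-ctr; R_=np.hypot(*r.T); i=R_<9; lo=np.percentile(gg[i],50)-18
    w=np.clip(lo-gg[i],0,None); r=r[i]
    if w.sum()==0: return print("no dark")
    mu=(r*w[:,None]).sum(0)/w.sum(); C=np.cov(r.T,aweights=w); e,v=np.linalg.eigh(C)
    print("  top",ctr.round(1),len(q),"dark n",(w>0).sum(),"mean off",mu.round(1),"dir",np.degrees(np.arctan2(mu[1],mu[0])).round(),"axis",np.degrees(np.arctan2(v[1,1],v[0,1])).round(),"ev",np.sqrt(e).round(1))
for n in sys.argv[1:]: run(n)
E
python3 mark.py w9r w10r w11r w13r w15r w16r w17r w18r w19r
```

```text
w9r 2518 z pct [70.2 71.4 80.2 81.1]
  top [ 507.6 -303.6] 735 dark n 44 mean off [ 4.9 -0. ] dir -1.0 axis -179.0 ev [0.6 2.4]
w10r 4629 z pct [ 70.4  72.  176.6 179.7]
  top [ 510.5 -319. ] 478 dark n 71 mean off [ 8.  -1.7] dir -12.0 axis 88.0 ev [0.4 1.3]
w11r 2339 z pct [70.3 71.5 80.3 81.3]
  top [ 507.7 -303.9] 688 dark n 33 mean off [5.1 0.1] dir 1.0 axis -178.0 ev [0.5 2.2]
w13r 2413 z pct [70.1 71.4 80.2 81.3]
  top [ 507.5 -303.7] 701 dark n 23 mean off [-4.5  3.7] dir 140.0 axis 143.0 ev [0.3 2.2]
w15r 2277 z pct [70.1 71.3 80.2 81.2]
  top [ 507.3 -303.6] 669 dark n 32 mean off [-4.1  3.3] dir 141.0 axis 140.0 ev [0.6 2.2]
w16r 4248 z pct [ 70.4  71.6 173.5 180.6]
  top [ 520.5 -314.4] 327 dark n 47 mean off [6.4 4.1] dir 33.0 axis 126.0 ev [0.6 1.1]
w17r 1728 z pct [70.2 71.3 80.1 81. ]
  top [ 507.8 -303.3] 515 dark n 26 mean off [-3.9  3. ] dir 143.0 axis 144.0 ev [0.7 2.2]
w18r 3206 z pct [70.2 71.4 80.3 81.3]
  top [ 507.4 -303.5] 947 dark n 23 mean off [-4.4  3.6] dir 141.0 axis 142.0 ev [0.3 2.3]
w19r 2518 z pct [70.  71.  71.9 73. ]
  top [ 504.1 -313.3] 2475 dark n 196 mean off [-1.5 -1.2] dir -141.0 axis 166.0 ev [0.7 2.8]
```

```bash
sed -i 's/&(c\[...,2\]>60)$/\&(c[...,2]>60)\&(c[...,2]<90)/' mark.py; sed -i 's/<22)&(c\[...,2\]>60)/<22)\&(c[...,2]>60)\&(c[...,2]<90)/' mark.py; python3 -m handwheel '[[0,0,0,0],[0,0,0,0],[0,0,-2,0],[0,0,-4,0],[0,0,-4.5,0],[0,0,-3,0],[0,0,0,0],[0,0,0,0]]' 0.5; python3 rat.py w20r; python3 mark.py w20r
```

```text
t: 71.85
tool_pos: [468.9, -423.9, 175.9]
tool_rot: [0.804, 0.595, 0.0, 0.0]
wrist_force: [-0.8, -1.1, -0.5]
gripper_width: 42.7
grip_force: 0.0
screw_axis [(0.9, array([274.1,  49.8]), array([ 505.8, -303.1]))]
handle_grip [(0.74, array([328.4, 181.8]), array([ 517.4, -419.1]))]
selector_pin [(0.58, array([294.4, 145.9]), array([ 497.7, -377.6]))]
pin? 241 [ 497.6 -376.8  105.5] [ 497.7 -377.5]
grip n 2268 line [ 7.40000e-02 -9.97000e-01  5.16170e+02 -4.20146e+02] y range -458.70829554208353 -385.04657438535446
handle angle est deg 4.2561
w20r 2552 z pct [70.2 71.4 80.3 81.3]
  top [ 507.4 -303.9] 747 dark n 12 mean off [5.9 0.2] dir 2.0 axis -177.0 ev [0.2 1.9]
```

```bash
python3 -m handwheel '[[2,0,-3,0],[4,0,-2,0],[4,0,0,0],[3,0,0,0],[0,0,0,0],[0,0,0,0],[0,0,0,0]]'; python3 caps.py w21; python3 - <<'E'
from h import *
s=bot.snapshot("wrist"); c=fcloud(s)
m=(np.hypot(c[...,0]-506,c[...,1]+164)<90)&(c[...,2]>50)&(c[...,2]<58); n,l,st,ce=cv2.connectedComponentsWithStats(m.astype(np.uint8))
for i in range(1,n):
    if st[i,4]>60: print("rim",st[i,4],np.round(cv2.minEnclosingCircle(c[l==i][:,:2].astype(np.float32))[0],1))
t=bot.snapshot("top")
for q,z in [("bench_timer",0),("spare_eyepiece",0),("dropper_bottle",0)]:
    print(q,[(round(a["score"],2),np.round(px2w(t,*a["centre"],z)[:2])) for a in bot.mark_of(t,q)[:2]])
print(bot.read_state()["t"])
E
```

```text
t: 72.75
tool_pos: [506.1, -300.8, 224.8]
tool_rot: [0.805, 0.594, -0.001, -0.0]
wrist_force: [-0.1, 0.7, -0.3]
gripper_width: 42.2
grip_force: 0.0
cap 194 [ 516.  -117.2   76.7] [ 516.6 -113.6] 10.7 [187. 186. 184.]
cap 1204 [ 801.4 -184.3   86.8] [ 812.2 -181.5] 22.9 [131. 146. 150.]
cap 915 [ 462.7 -123.4   95.3] [ 461.8 -122.6] 12.6 [206. 204. 198.]
cap 756 [ 547.2 -206.    95.3] [ 547.3 -205.8] 12.6 [103. 151. 110.]
cap 917 [ 796.7 -264.3   87.4] [ 800.4 -264.7] 13.9 [ 83. 103. 136.]
cap 570 [ 450.1 -179.6  100. ] [ 449.7 -179.6] 9.2 [81. 83. 81.]
cap 795 [ 489.8 -221.    95.2] [ 489.4 -221.2] 12.6 [108. 107. 105.]
rim 178 [ 518.4 -108.5]
rim 63 [ 519.6 -111.7]
rim 359 [ 560.6 -148.3]
rim 239 [ 464.  -123.4]
rim 298 [ 546.4 -204.2]
rim 212 [ 491.  -219.7]
bench_timer [(0.58, array([411., 166.]))]
spare_eyepiece [(0.44, array([ 663., -251.]))]
dropper_bottle []
73.05
```

```bash
python3 - <<'E'
from h import *
s=bot.snapshot("wrist"); c=fcloud(s); f=s["frame"]
for q in ("vial_1_mid",):
    for a in bot.mark_of(s,q)[:8]: print(round(a["score"],2),np.round(a["centre"]),fe2w(s,*a["centre"],62).round(1))
    for a in bot.cut_out(s,q)[:8]:
        p=c[a["mask"]]; print("cut",round(a["score"],2),a["bbox"],np.nanmedian(p,0).round(1),"zmax",np.nanmax(p[:,2]).round(1))
for y in range(-20,-150,-6):
    print(y,[ (lambda k:int(c[...,2][k].max()) if k.any() else -9)((abs(c[...,0]-x)<3)&(abs(c[...,1]-y)<3)) for x in range(440,590,6)])
E
```

```text
0.83 [173.  30.] [ 461.3 -118.4]
-20 [-9, -9, -9, -9, -9, -9, -9, -9, -9, -9, -9, -9, -9, -9, -9, -9, -9, -9, -9, -9, -9, -9, -9, -9, -9]
-26 [-9, -9, -9, -9, -9, -9, -9, -9, -9, -9, -9, -9, -9, -9, -9, -9, -9, -9, -9, -9, -9, -9, -9, -9, -9]
-32 [-9, -9, -9, -9, -9, -9, -9, -9, -9, -9, -9, -9, -9, -9, -9, -9, -9, -9, -9, -9, -9, -9, -9, -9, -9]
-38 [-9, -9, -9, -9, -9, -9, -9, -9, -9, -9, -9, -9, -9, -9, -9, -9, -9, -9, -9, -9, -9, -9, -9, -9, -9]
-44 [-9, -9, -9, -9, -9, -9, -9, -9, -9, -9, -9, -9, -9, -9, -9, -9, -9, -9, -9, -9, -9, -9, -9, -9, -9]
-50 [2, -9, -9, -9, -9, -9, -9, -9, -9, -9, -9, -9, -9, -9, -9, -9, -9, -9, -9, -9, -9, -9, -9, -9, -9]
-56 [2, 1, 1, 0, -9, -9, -9, -9, -9, -9, -9, -9, -9, -9, -9, -9, -9, -9, -9, -9, -9, -9, -9, -9, -9]
-62 [2, 2, 2, 2, 2, -9, -9, -9, -9, -9, -9, -9, -9, -9, -9, -9, -9, -9, -9, -9, -9, -9, -9, -9, -9]
-68 [2, 2, 2, 2, 2, -9, -9, -9, -9, -9, -9, -9, -9, -9, -9, -9, -9, -9, -9, -9, -9, -9, -9, -9, -9]
-74 [1, 2, 1, -9, -9, 27, -9, -9, -9, -9, -9, -9, -9, -9, -9, -9, -9, -9, -9, -9, -9, -9, -9, -9, -9]
-80 [-9, -9, -9, 28, 30, 30, 30, 29
[... 532 characters left out ...]
 30, 56, 81, 78, -9, -9, 57, 55, 31, 30, 30, 30, 29, -9, -9, -9]
-116 [29, -9, 96, 96, 97, 97, 93, 55, 30, 30, 55, 76, 90, 91, 84, 74, 56, 31, 30, 31, 30, 30, 30, 30, 29]
-122 [30, -9, 96, 97, 96, 96, 96, 55, 30, 31, 30, 56, 57, 76, 69, 56, 54, 30, 30, 30, 30, 30, 30, 30, 30]
-128 [30, 55, 96, 97, 97, 96, 95, 55, 30, 30, 30, 31, 53, 56, 55, 30, 31, 30, 31, 55, 55, 53, -9, 30, 30]
-134 [30, 55, 94, 96, 96, 95, 55, 56, 29, 30, 30, 30, 30, 30, 30, 30, 30, 30, 56, 57, 56, 56, 55, 30, 30]
-140 [30, 30, 55, 56, 56, 56, 55, 30, 30, 30, 34, 34, 35, 30, 30, 30, 30, 55, 55, 33, 33, 32, 55, 57, 30]
-146 [30, 30, 30, 30, 30, 30, 30, 31, 36, 36, 36, 36, 36, 36, 30, 31, 30, 56, 32, 32, 32, 32, 32, 55, 30]
```

```bash
python3 -m handwheel '[[3,0,-2,0],[3,0,-2,0],[2,0,0,0],[0,0,0,0],[0,0,0,0],[0,0,0,0]]'; python3 caps.py w22
```

```text
t: 73.8
tool_pos: [529.7, -224.4, 265.1]
tool_rot: [0.805, 0.594, -0.001, -0.0]
wrist_force: [-1.7, -0.7, -1.0]
gripper_width: 42.6
grip_force: 0.0
cap 136 [483.6   0.9  65. ] [484.9   5. ] 11.9 [220. 134.  76.]
cap 199 [ 917.  -126.5   97.8] [ 919.5 -124.8] 7.7 [60. 54. 50.]
cap 1214 [ 802.1 -176.1   84.9] [ 815.  -177.7] 24.1 [141. 157. 162.]
cap 647 [ 519.4 -105.5   95.3] [ 519.1 -105. ] 12.7 [225. 224. 220.]
cap 684 [ 462.5 -122.5   95.2] [ 461.9 -122.2] 12.6 [218. 216. 210.]
cap 761 [ 797.6 -263.6   87.4] [ 800.3 -264.2] 14.0 [ 89. 108. 143.]
cap 636 [ 547.5 -205.9   95.3] [ 547.4 -206. ] 12.6 [109. 150. 113.]
cap 431 [ 450.  -178.7   99.9] [ 449.4 -178.7] 9.0 [81. 84. 81.]
cap 644 [ 489.9 -220.2   95. ] [ 489.2 -220.6] 12.5 [104. 103. 101.]
```

```bash
python3 -c "
from plant import bot
print(bot.job_done())"
```

```text
the job is handed in; nothing more can be done
None
```

The job is handed in; the hand-in call returned no verdict. In my last measurements all four vials stood upright in their own seats, the carousel had gone a full turn plus about 13°, the lever was back on the tightening side and the screw was tight to within about 0.03 rad. The timer and eyepiece were about where they started; the network did not find the dropper bottle in the final top picture, so I did not re-check its place.

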